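# Pack washed moisture tins into the sprung-lid carrying case

## Task

Pack the clean moisture tins that stand loose on the drain table (not those in the wire basket) into the carrying case on the bench: slide its thumb latch sideways so that the cover springs open, lift out the retaining bar, and stand every tin upright in a well of its own. Then lay the bar back across its two end saddles over the tins, and press the cover down until the latch has snapped home over it. Leave the wash bottle and the mortar alone.

Things in the scene. Friction and masses are not known exactly. Their poses are not given: they have to be found in the camera images.
- case: Tin case on the bench (left); does not move. Aluminium tray 92 (x) x 300 (y) mm, floor 6 mm thick; rim, rails and dividers all 14 mm high; four wells in a row, each 66 x 64 mm. Its underside is 5 mm above z = 0. Origin: centre of its underside; x from the latch side (front, facing the robot) to the hinge side (back), y along the row, z up.
- bar_seat (a point): Where the middle of the bar's underside belongs: 47 mm above the case's underside, level with the flats of the two black saddles at the case's ends (y = +-140 mm), axes as the case. Each saddle has flared cheeks up to 58 mm high (gap 28 mm at the flat, 36 mm at the mouth) and an end stop.
- well_0 (a point): Centre of the floor of the first well, 6 mm above the case's underside, at y = -100.5 mm in the case's frame; axes as the case.
- well_1 (a point): The same for the second well, y = -33.5 mm.
- well_2 (a point): The same for the third well, y = +33.5 mm.
- well_3 (a point): The same for the fourth well, y = +100.5 mm.
- cover (a joint): Grey sprung cover, rad: 0 shut, grows as it opens, 1.75 fully open. Shell 96 x 304 x 68 mm deep hinged along the case's back (line parallel to the case's y at x = +48, z = 14 mm). Its spring opens it when unlatched and holds it open, leaning back behind the case. Shut its flat top is at 82 mm in the case's frame. Shutting takes 2 to 4 N at the front edge, about 8 N at the end, past the latch.
- cover_edge (a point): Middle of the front top edge of the cover (96 mm ahead of the hinge and 68 mm above it when shut; fully open it is 84 mm behind the hinge line and 82 mm above it, the flat top facing backwards). Moves with the cover. Its z is square to the flat top, outwards; its x points to the hinge side.
- latch (a joint): Thumb latch at the middle of the case's front, m: 0 home (holds the cover down), grows as the tab slides along the case's +y, 0.014 at the stop; from about 0.008 the cover is free. A spring returns it to 0 (2 N at home, 4 N at the stop). When the cover is pressed fully down, its bevelled striker pushes the latch aside and the latch snaps back to 0 over it by itself.
- latch_tab (a point): Centre of the upper part of the latch's dark thumb tab, an upright block 14 (case x) x 12 (case y) mm; tab top at 39.5 mm above the case's underside, this point at 32.5 mm, slide plate below it at 9.5 mm. 80 mm ahead of the case's centre (32 mm ahead of the cover's front). Axes as the case.
- bar_grip (a point): Centre of the black grip (14 x 50 x 22 mm high) on the middle of the retaining bar, a steel flat 22 (its x) x 286 (its y) x 8 mm, about 0.2 kg. This point is 19 mm above the bar's underside, 11 mm below the grip's top. The bar starts stowed across the saddles inside the shut case; seated there this point is 66 mm above the case's underside over the case's centre.
- tin_0_mid (a point): Centre (half-way up) of a closed round aluminium moisture tin, 57 mm across, 38 mm high, 0.08 kg, upright on the drain table at the start; two to four tins are present. The lid does not come off. z is its axis. Standing in a well its top is 44 mm above the case's underside.
- tin_1_mid (a point): Centre (half-way up) of a closed round aluminium moisture tin, 57 mm across, 38 mm high, 0.08 kg, upright on the drain table at the start; two to four tins are present. The lid does not come off. z is its axis. Standing in a well its top is 44 mm above the case's underside.
- tin_2_mid (a point): Centre (half-way up) of a closed round aluminium moisture tin, 57 mm across, 38 mm high, 0.08 kg, upright on the drain table at the start; two to four tins are present. The lid does not come off. z is its axis. Standing in a well its top is 44 mm above the case's underside.
- tin_3_mid (a point): Centre (half-way up) of a closed round aluminium moisture tin, 57 mm across, 38 mm high, 0.08 kg, upright on the drain table at the start; two to four tins are present. The lid does not come off. z is its axis. Standing in a well its top is 44 mm above the case's underside.
- wash_bottle: White squeeze wash bottle, 54 mm across, 158 mm high, on the drain table; bystander. Origin at the centre of its foot. Between the bench (top at z = 0.005) and the drain table (z = 0) runs the drain table's thin upright side wall, 135 mm high, along y = 0.577 x - 0.283 m.
- mortar: Porcelain mortar with pestle, 79 mm across, 84 mm high, on the drain table; bystander. Origin at the centre of its foot.
Things that resemble listed ones, but are neither listed nor needed, are in the scene too. What is shaped like the part that bears tin_0_mid but blue, brown or red is not meant.

How it is judged:
On the way, in this order (a step that is already met when the one before it is completed fails the run):
1. the cover has sprung open (value of joint cover above 1.3 rad), for 0.2 s.
2. every tin stands in a well, the cover open (z of tin_0_mid in the frame of case between 0.022 and 0.0275 m and x of tin_0_mid in the frame of case between -0.008 and 0.008 m and y of tin_0_mid in the frame of case between -0.11 and 0.11 m and angle between each of tin_0_mid, tin_1_mid, tin_2_mid, tin_3_mid's own z axis and vertical below 0.15 rad and z of tin_1_mid in the frame of case between 0.022 and 0.0275 m and x of tin_1_mid in the frame of case between -0.008 and 0.008 m and y of tin_1_mid in the frame of case between -0.11 and 0.11 m and z of tin_2_mid in the frame of case between 0.022 and 0.0275 m and x of tin_2_mid in the frame of case between -0.008 and 0.008 m and y of tin_2_mid in the frame of case between -0.11 and 0.11 m and z of tin_3_mid in the frame of case between 0.022 and 0.0275 m and x of tin_3_mid in the frame of case between -0.008 and 0.008 m and y of tin_3_mid in the frame of case between -0.11 and 0.11 m and value of joint cover above 1.2 rad), for 0.2 s.
3. the bar lies across both saddles over the tins, the cover still open (z of tin_0_mid in the frame of case between 0.022 and 0.0275 m and x of tin_0_mid in the frame of case between -0.008 and 0.008 m and y of tin_0_mid in the frame of case between -0.11 and 0.11 m and angle between each of tin_0_mid, tin_1_mid, tin_2_mid, tin_3_mid's own z axis and vertical below 0.15 rad and z of tin_1_mid in the frame of case between 0.022 and 0.0275 m and x of tin_1_mid in the frame of case between -0.008 and 0.008 m and y of tin_1_mid in the frame of case between -0.11 and 0.11 m and z of tin_2_mid in the frame of case between 0.022 and 0.0275 m and x of tin_2_mid in the frame of case between -0.008 and 0.008 m and y of tin_2_mid in the frame of case between -0.11 and 0.11 m and z of tin_3_mid in the frame of case between 0.022 and 0.0275 m and x of tin_3_mid in the frame of case between -0.008 and 0.008 m and y of tin_3_mid in the frame of case between -0.11 and 0.11 m and z of bar_grip in the frame of case between 0.063 and 0.0695 m and x of bar_grip in the frame of case between -0.007 and 0.007 m and y of bar_grip in the frame of case between -0.008 and 0.008 m and angle between the y axis of bar_grip and the y axis of case, either way round below 0.06 rad and angle between bar_grip's own z axis and vertical below 0.06 rad and value of joint cover above 1 rad), for 0.2 s.
At the end, for the whole second after the job is handed in: every tin stands upright in a well (within 8 mm of the row's centre line, on the floor within 3 mm), the bar lies in both saddles (within 7 mm, 3 mm in height, 0.06 rad), the cover is shut (under 0.03 rad) and the latch home (within 2.5 mm), all at rest (z of tin_0_mid in the frame of case between 0.022 and 0.0275 m and x of tin_0_mid in the frame of case between -0.008 and 0.008 m and y of tin_0_mid in the frame of case between -0.11 and 0.11 m and angle between each of tin_0_mid, tin_1_mid, tin_2_mid, tin_3_mid's own z axis and vertical below 0.15 rad and z of tin_1_mid in the frame of case between 0.022 and 0.0275 m and x of tin_1_mid in the frame of case between -0.008 and 0.008 m and y of tin_1_mid in the frame of case between -0.11 and 0.11 m and z of tin_2_mid in the frame of case between 0.022 and 0.0275 m and x of tin_2_mid in the frame of case between -0.008 and 0.008 m and y of tin_2_mid in the frame of case between -0.11 and 0.11 m and z of tin_3_mid in the frame of case between 0.022 and 0.0275 m and x of tin_3_mid in the frame of case between -0.008 and 0.008 m and y of tin_3_mid in the frame of case between -0.11 and 0.11 m and z of bar_grip in the frame of case between 0.063 and 0.0695 m and x of bar_grip in the frame of case between -0.007 and 0.007 m and y of bar_grip in the frame of case between -0.008 and 0.008 m and angle between the y axis of bar_grip and the y axis of case, either way round below 0.06 rad and angle between bar_grip's own z axis and vertical below 0.06 rad and value of joint cover below 0.03 rad and value of joint latch below 0.0025 m and linear speed of bar below 0.02 m/s); the robot touches nothing.
It fails at once if the wash bottle or the mortar is pushed about or knocked over (distance of any of wash_bottle, mortar from where it was at the start of the episode above 0.03 m or angle between any of wash_bottle, mortar's own z axis and vertical above 0.5 rad).
Of tin_0, tin_1, tin_2, tin_3 only 2 to 4 are there at a start; the rules pass over those that are not, and their reading is None.
At some moment in a run one of tin_0, tin_1, tin_2, tin_3 may be knocked a few centimetres aside while the robot is not near it.
Once in a run the grip may slacken for a moment while it holds something.
It also fails if it takes over 210 s, if anything falls off the work surface, if the arm or the gripper's body presses on something with over 40 N, if the wrist force passes 120 N, or if a joint passes its speed limit or range.

## Robot

A 7-joint arm with a two-finger parallel gripper is mounted at the origin on a cart in front of the work surface, level with it; the furniture and walls round the work are solid. World frame = base frame: x ahead of the robot, y to its left, z up, the work surface at z = 0. Lengths are in m, angles in rad, forces in N, time in s.
With the tool pointing down it reaches from about 0.425 to 0.925 m from the base axis. Payload 6.8 kg.
Tool frame: the origin (TCP) lies at the very end of the fingers, on their centre line; the grasp point (between the pads) lies 19 mm behind it (r.tcp_to_grasp is the distance from the TCP to the grasp point, in m); z points along the fingers, y is the line along which they close (so a half turn about z gives the same grasp; the last joint's range is limited). The gripper opens to 85 mm and grips with 20 to 120 N. Pads are 22 mm wide; open, the fingers measure 114 mm over their backs; the gripper's body (76 mm by 85 mm) begins 54 mm behind the grasp point. The pads swing forward as they close: fully open they stand 13 mm farther back than shut.
Start: joints at [1.206, 0.477, 0.022, 1.555, -0.011, 1.109, -0.083], TCP at [0.171, -0.653, 0.2] pointing down, gripper open.
Joint ranges: [-2.96, 2.96], [-0.34, 2.1], [-1.41, 1.46], [0.24, 2.44], [-1.37, 4.51], [0.17, 1.92], [-2.96, 2.96]. Speed limits (rad/s): [2.39, 2.39, 3.14, 3.14, 3.14, 3.14, 3.14].

## Interface

Orientations are given as a rotation vector (axis times angle).
In Python, from bench import r gives the robot as it stands.
- The arm moves only by the tool step_arm, never from a script. Its argument "moves" is a list of rows, each a list of 7 numbers: the shift along the tool's x, y, z in mm, then the turn, a rotation vector about the tool's x, y, z in rad, then the finger opening in mm, from 0 to 85.4. A call has 1 to 8 rows; each row is the pose to reach, as a shift and turn from the pose commanded when the call began, along the tool's axes at that moment; what a row does not reach only later rows make up. A row lasts 1/10 s, in which the tool goes at most 50 mm and 8.59 degrees, less where a joint would pass 70% of its speed; a pose out of reach is approached as far as the arm can. A call with a gripper value outside its range is refused whole. The fingers move at their own pace and stop on an object; "grip_force" is the grip in N (left out, the last holds). Time passes only in rows, so rows that repeat a pose let the fingers close. It gives the time, the measured TCP pose, the force, the opening and the grip force at its end, in the units of the state.
- r.get_obs(): the state, without advancing time (a new reading comes with each control period).
- r.grab_frame(name): name is "scene" or "top"; returns a dict with "image" (400x640x3 uint8, red, green, blue), "depth" (400x640 float32, m along the optical axis (not along the pixel's ray), 0 where there is no reading), "mtx" (3x3 intrinsics, pixels), "rvec" (rotation vector, rad) and "tvec" (3), from world to camera coordinates, as OpenCV has them. Camera axes: x right, y down, z forward; pixel columns grow to the right and rows downward; lengths in m; the calibration is good to about 2 mm. A picture is of the moment at which its call begins.
- r.hand_in(): hands the job in; it is judged then, once.
The state is a dict: "clock": time; "joints": joint angles; "qvel": joint speeds; "tau": joint torques, N m; "tcp_pos": TCP position; "orientation": TCP orientation; "contact_force": force on the tool from outside, world axes, zero at the start; "moment": the same for the moment, N m; "grip_width": finger opening in m; "gripper_force": force on a finger pad.
Only numpy, scipy, OpenCV 4.12 (cv2) and the standard library are available. Lean on these libraries where they do the work, as an engineer would, in place of code of your own. Each camera call takes 0.05 s, during which the arm holds its last target. There are 200 camera calls.

## Working session

There is one attempt and no reset: what is moved stays moved. The work goes in short steps, Python scripts to look and compute and a tool call to move; the robot and the scene stay as the last step left them, time stands still between calls to the robot, and variables do not carry over. Pictures are saved under pics/ and viewed, at most 14 in all, crops included, and the job is handed in when it is done.

Besides the shell and the picture viewer there is one more tool, called after "Request:" as name(argument=value, ...), one argument or row to a line, values as JSON. step_arm: Moves the arm, as the interface text tells. Its arguments: {"type":"object","properties":{"moves":{"type":"array","items":{"type":"array","items":{"type":"number"}}},"grip_force":{"type":"number"}},"required":["moves"]}

```bash
mkdir -p pics
cat > h.py <<'E'
import numpy as np, cv2
from bench import r
from scipy.spatial.transform import Rotation as R
def grab(n):
    f=r.grab_frame(n); return f
def save(f,name,crop=None,scale=1):
    im=cv2.cvtColor(f['image'],cv2.COLOR_RGB2BGR)
    if crop: x0,y0,x1,y1=crop; im=im[y0:y1,x0:x1]
    cv2.imwrite('pics/'+name,cv2.resize(im,None,fx=scale,fy=scale,interpolation=cv2.INTER_CUBIC))
def cloud(f):
    d=f['depth'];K=f['mtx'];v,u=np.indices(d.shape)
    c=np.stack([(u-K[0,2])*d/K[0,0],(v-K[1,2])*d/K[1,1],d],-1)
    M=cv2.Rodrigues(np.array(f['rvec'],float))[0]
    w=(c-np.array(f['tvec']).ravel())@M
    w[d<=0]=np.nan
    return w
def proj(f,p):
    return cv2.projectPoints(np.atleast_2d(np.array(p,float)),np.array(f['rvec'],float),np.array(f['tvec'],float),f['mtx'],None)[0][:,0]
def delta(p,rv=None):
    """shift in tool axes mm (and turn) from present measured pose to world p, rotvec rv"""
    o=r.get_obs();Rt=R.from_rotvec(o['orientation'])
    s=Rt.inv().apply(np.array(p)-o['tcp_pos'])*1000
    t=np.zeros(3) if rv is None else (Rt.inv()*R.from_rotvec(rv)).as_rotvec()
    return s.round(1),t.round(4)
E
python3 - <<'E'
from h import *
o=r.get_obs();print({k:np.round(v,3) for k,v in o.items()});print(R.from_rotvec(o['orientation']).as_matrix().round(3))
for n in('scene','top'):
    f=grab(n);save(f,n+'0.png',scale=1.25)
    M=cv2.Rodrigues(np.array(f['rvec'],float))[0];print(n,-M.T@np.array(f['tvec']).ravel(),f['mtx'][0,0]);np.savez(n+'0.npz',**f)
E
```

```text
{'clock': np.float64(0.0), 'joints': array([ 1.206,  0.478,  0.022,  1.556, -0.012,  1.109, -0.083]), 'qvel': array([ 0.001, -0.   , -0.   , -0.001,  0.001,  0.   , -0.   ]), 'tau': array([-1.0000e-03, -5.9645e+01,  1.6080e+00, -2.8120e+01,  1.2000e-02,
        9.0000e-03,  0.0000e+00]), 'tcp_pos': array([ 0.171, -0.652,  0.199]), 'orientation': array([-3.114e+00, -4.020e-01,  1.000e-03]), 'contact_force': array([-0.053,  0.041, -0.443]), 'moment': array([ 0.011,  0.014, -0.023]), 'gripper_force': np.float64(0.0), 'grip_width': np.float64(0.085)}
[[ 0.967  0.254 -0.001]
 [ 0.254 -0.967  0.002]
 [-0.    -0.002 -1.   ]]
scene [ 0.26804275 -0.69380305  0.92622318] 368.7156662764836
top [ 0.46484554 -0.05924873  1.51978112] 457.05131105733244
```

View pics/scene0.png

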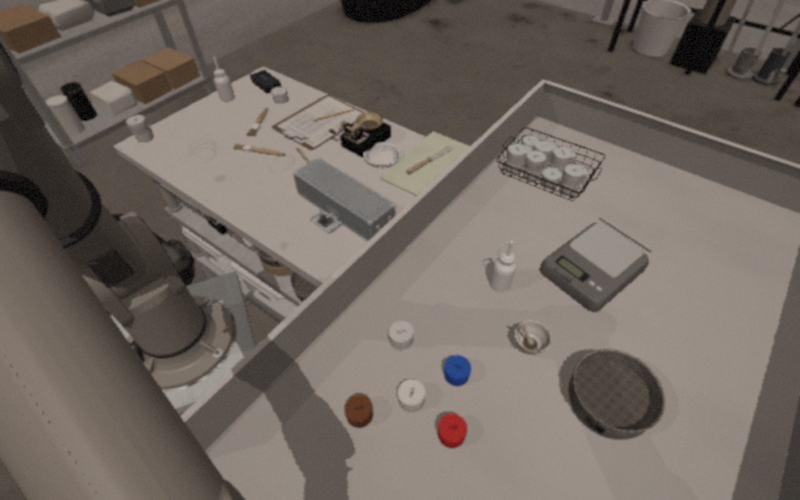

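View pics/top0.png

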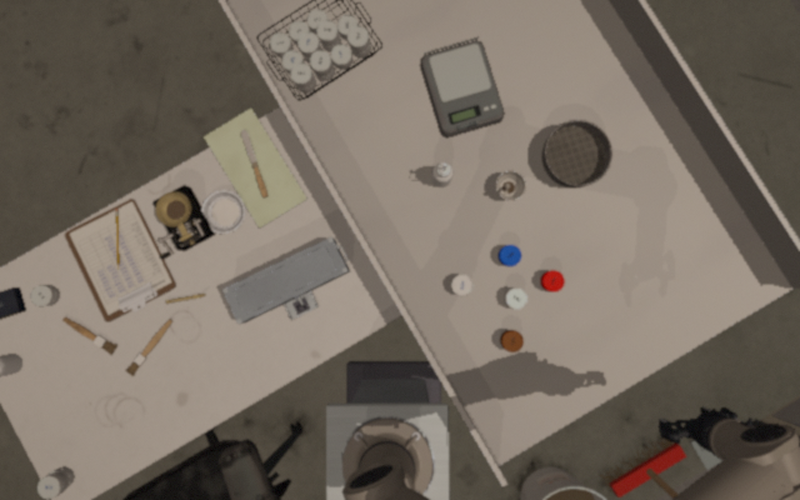

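Candidates for the tins, in 1.25x top-view pixels:
- Plain aluminium at (461,285) and (516,298): loose on the drain table, so these two are the ones I want.
- Blue (510,255), red (553,281) and brown (512,340): lookalikes, excluded by colour.
- Basket tins around (318,45): excluded because they are in the basket.
- White jars at (40,295) and (48,487): on the bench, not the drain table.

I'll check the choice in one close crop and measure.

Run:
```python
from h import *
f=dict(np.load('top0.npz'));save(f,'crop1.png',(160,160,480,300),2.5)
w=cloud(f)
from scipy import ndimage as nd
tab=(w[...,1]<0.577*w[...,0]-0.283-0.02)
m=(w[...,2]>0.025)&(w[...,2]<0.2)&tab
l,n=nd.label(m)
for i in range(1,n+1):
    k=l==i
    if 100<k.sum()<4000:
        p=w[k];z=np.nanpercentile(p[:,2],80);q=p[p[:,2]>z-0.006];
        print(i,k.sum(),'uv',np.argwhere(k).mean(0)[::-1].round(),'z',z.round(4),'mid',((q.min(0)+q.max(0))/2).round(4)[:2],'mean',q.mean(0).round(4)[:2],f['image'][k].mean(0).round())
# case
bench=(w[...,1]>0.577*w[...,0]-0.283+0.02)
m=bench&(w[...,2]>0.075)&(w[...,2]<0.1)
l,n=nd.label(m)
for i in range(1,n+1):
    k=l==i
    if k.sum()>800:
        p=w[k];(c,s,a)=cv2.minAreaRect((p[:,:2]*1000).astype(np.float32));print('case',k.sum(),np.median(p[:,2]),c,s,a,cv2.boxPoints((c,s,a)).round())
u,v=np.meshgrid(range(225,262),range(230,262))
print((w[235:258:2,228:258:3,2]*1000).round())
```

```text
20 2894 uv [255.  37.] z 0.0818 mid [1.0644 0.1385] mean [1.072 0.155] [136. 129. 119.]
55 168 uv [275.  57.] z 0.0542 mid [1.0309 0.1159] mean [1.0266 0.1017] [81. 74. 66.]
56 3672 uv [369.  70.] z 0.0683 mid [ 1.0187 -0.193 ] mean [ 1.014  -0.1977] [110. 105.  96.]
86 690 uv [464. 121.] z 0.0618 mid [ 0.7995 -0.5018] mean [ 0.804  -0.5078] [69. 62. 56.]
223 259 uv [353. 139.] z 0.1082 mid [ 0.7456 -0.1498] mean [ 0.7464 -0.1502] [137. 129. 120.]
266 196 uv [410. 147.] z 0.0459 mid [ 0.7165 -0.3288] mean [ 0.7218 -0.3357] [119. 109.  98.]
300 249 uv [408. 204.] z 0.0408 mid [ 0.5367 -0.3249] mean [ 0.5362 -0.3259] [ 42.  78. 139.]
302 252 uv [442. 225.] z 0.0414 mid [ 0.4681 -0.4357] mean [ 0.4684 -0.4343] [163.  34.  26.]
303 239 uv [369. 228.] z 0.0412 mid [ 0.4601 -0.1988] mean [ 0.4602 -0.1993] [167. 157. 147.]
304 252 uv [412. 239.] z 0.0406 mid [ 0.4253 -0.3386] mean [ 0.4244 -0.339 ] [167. 165. 155.]
305 255 uv [409. 273.] z 0.0404 mid [ 0.3166 -0.3268] mean [ 0.3167 -0.3262] [107.  67.  39.]
case 2993 0.08900719236691271 (475.6721496582031, 248.85940551757812) (96.70773315429688, 304.9580078125) 25.420124053955078 [[367. 366.]
 [497.  90.]
 [585. 132.]
 [454. 407.]]
[[91. 91. 89. 88. 83. 50. 10. 14.  2.  6.]
 [88. 87. 87. 67. 28. 24. 16. 16.  4.  5.]
 [90. 87. 50.  9. 33. 15. 10. 17.  6.  8.]
 [79. 11.  6. 13. 33. 12.  9.  7. 16.  6.]
 [10. 12. 20. 15. 15. 14.  7. 13. 15.  3.]
 [13. 12. 15. 18. 48. 27. 15. 10. 15.  0.]
 [ 1.  9. 14. 15. 47. 43. 16.  5.  6.  9.]
 [ 5.  8. 10. 18. 36. 19.  9. -0. 12.  7.]
 [ 4. 18. 11. 11.  3.  6.  8.  7.  4.  6.]
 [-1. 21.  8. 11.  6.  7. 12.  8.  5.  5.]
 [ 4.  2. 11.  8.  7.  6. 10.  6.  3.  7.]
 [ 5.  6.  8.  3.  5.  4.  3.  6.  5.  8.]]
```

View pics/crop1.png

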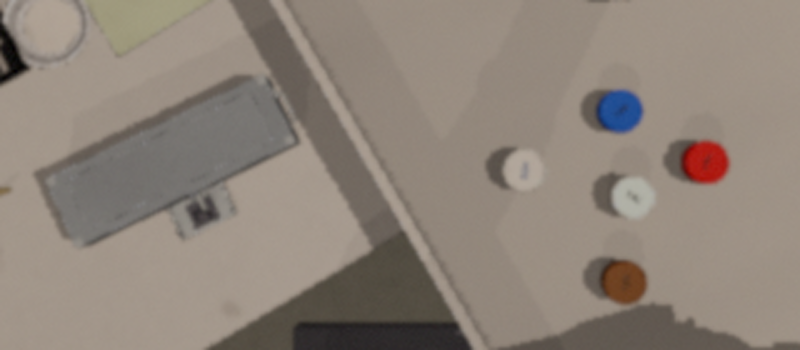

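Crop 1 shows two plain tins, at crop (523,170) and (633,198). Blue, red and brown stand beside them. The case's cover is shut, with its latch at (203,210).

Next I'll plan the latch approach and check a free spot for the bar.

```bash
cat >> h.py <<'E'
CY=np.radians(25.42); CO=np.array([0.4757,0.2489,0.005])
RC=R.from_euler('z',CY)
def case(p): return CO+RC.apply(np.array(p,float))
def down(yaw,tilt=0):  # tool x at world yaw; tilt>0: turn about tool y
    return R.from_matrix(np.array([[np.cos(yaw),np.sin(yaw),0],[np.sin(yaw),-np.cos(yaw),0],[0,0,-1]]))*R.from_euler('y',tilt)
E
python3 - <<'E'
from h import *
f=dict(np.load('top0.npz'));w=cloud(f)
print('tab px',proj(f,[case([-.08,0,.04])]))
c=RC.inv().apply(w.reshape(-1,3)-CO)
for yc in (.17,.21,.25):
  k=(abs(c[:,0]+.115)<.05)&(abs(c[:,1]-yc)<.175); print(yc,k.sum(),np.nanpercentile(c[k,2],[1,50,99,100]).round(3))
rv=down(CY).as_rotvec();o=r.get_obs();Rt=R.from_rotvec(o['orientation'])
prev=None
for p in ([.46,-.25,.26],[.42,.10,.26],list(case([-.1,-.05,.25]))): print(np.round(p,3),delta(p,rv), )
E
```

```text
tab px [[240.75655331 246.61633076]]
0.17 3242 [-0.007  0.001  0.013  0.044]
0.21 3255 [-0.007  0.     0.009  0.016]
0.25 3264 [-0.007  0.     0.008  0.012]
[ 0.46 -0.25  0.26] (array([ 381.5, -315.9,  -60.1]), array([-0.0017, -0.    , -0.1869]))
[0.42 0.1  0.26] (array([ 431.7, -664.6,  -59.5]), array([-0.0017, -0.    , -0.1869]))
[0.407 0.161 0.255] (array([ 434.4, -726.7,  -54.4]), array([-0.0017, -0.    , -0.1869]))
```

Request:
step_arm(
  moves=[
    [40,-30,-60,0,0,0,0],
    [381,-316,-60,0,0,-0.187,0],
    [381,-316,-60,0,0,-0.187,0],
    [381,-316,-60,0,0,-0.187,0],
    [381,-316,-60,0,0,-0.187,0],
    [381,-316,-60,0,0,-0.187,0],
    [381,-316,-60,0,0,-0.187,0],
    [381,-316,-60,0,0,-0.187,0],
  ],
  grip_force=40,
)

```text
clock: 0.9
tcp_pos: [0.3945, -0.341, 0.255]
orientation: [-3.065, -0.691, 0.0]
contact_force: [1.1, -1.1, -0.2]
grip_width: 0.0001
gripper_force: 0.0
```

Request:
step_arm(
  moves=[
    [0,0,0,0,0,0,0],
    [0,0,0,0,0,0,0],
    [0,0,0,0,0,0,0],
    [0,0,0,0,0,0,0],
  ],
)

```text
clock: 1.3
tcp_pos: [0.3927, -0.3443, 0.2547]
orientation: [-3.065, -0.687, 0.001]
contact_force: [-0.3, 0.1, -0.8]
grip_width: -0.0001
gripper_force: 0.0
```

Run:
```python
from h import *
print(r.get_obs()['tcp_pos'],r.get_obs()['joints'].round(2))
rv=down(CY).as_rotvec()
for p in ([.46,-.25,.26],[.45,0.05,.26],list(case([-.1,-.05,.25]))): print(np.round(p,3),delta(p,rv), )
```

```text
[ 0.39272212 -0.34432353  0.25470121] [ 0.77  0.19 -0.2   1.84  0.04  1.12 -0.57]
[ 0.46 -0.25  0.26] (array([101.1, -56.6,  -5.4]), array([-0.0003,  0.0007, -0.0029]))
[0.45 0.05 0.26] (array([ 220. , -332.2,   -5.4]), array([-0.0003,  0.0007, -0.0029]))
[0.407 0.161 0.255] (array([ 2.283e+02, -4.508e+02, -3.000e-01]), array([-0.0003,  0.0007, -0.0029]))
```

Request:
step_arm(
  moves=[
    [220,-332,-5,0,0,-0.003,0],
    [220,-332,-5,0,0,-0.003,0],
    [220,-332,-5,0,0,-0.003,0],
    [220,-332,-5,0,0,-0.003,0],
    [220,-332,-5,0,0,-0.003,0],
    [220,-332,-5,0,0,-0.003,0],
    [220,-332,-5,0,0,-0.003,0],
    [220,-332,-5,0,0,-0.003,0],
  ],
)

```text
clock: 2.1
tcp_pos: [0.4503, 0.0521, 0.2602]
orientation: [3.064, 0.692, 0.001]
contact_force: [1.0, -0.9, -0.2]
grip_width: 0.0002
gripper_force: 0.0
```

Request:
step_arm(
  moves=[
    [0,0,0,0,0,0,0],
    [0,0,0,0,0,0,0],
  ],
)

```text
clock: 2.3
tcp_pos: [0.4503, 0.0512, 0.2599]
orientation: [3.063, 0.697, -0.001]
contact_force: [-0.2, -0.7, -0.3]
grip_width: 0.0004
gripper_force: 0.0
```

Run:
```python
from h import *
print(r.get_obs()['tcp_pos'],r.get_obs()['joints'].round(2))
rv=down(CY).as_rotvec()
for t in (.25,-.25): print('toolz',down(CY,t).as_matrix()[:,2])
for p,t in (([-.086,-.045,.20],0),([-.086,-.045,.1],.25),([-.086,-.045,.1],-.25)): q=case(p);print(np.round(q,3),delta(q,down(CY,t).as_rotvec()))
```

```text
[0.45026066 0.05119866 0.25989129] [ 0.3   0.09 -0.57  1.95  0.05  1.12 -1.42]
toolz [ 0.22345167  0.10619826 -0.96891242]
toolz [-0.22345167 -0.10619826 -0.96891242]
[0.417 0.171 0.205] (array([  22.3, -122.6,   54.9]), array([-0.0001,  0.0003,  0.0038]))
[0.417 0.171 0.105] (array([  22.4, -122.5,  154.9]), array([-0.0005,  0.2503,  0.0038]))
[0.417 0.171 0.105] (array([  22.4, -122.5,  154.9]), array([ 0.0004, -0.2497,  0.0038]))
```

Request:
step_arm(
  moves=[
    [22,-122,55,0,0.13,0.004,0],
    [22,-122,55,0,0.25,0.004,0],
    [22,-122,55,0,0.25,0.004,0],
    [22,-122,130,0,0.25,0.004,0],
    [22,-122,155,0,0.25,0.004,0],
    [22,-122,155,0,0.25,0.004,0],
  ],
)

```text
clock: 2.9
tcp_pos: [0.4128, 0.1667, 0.0989]
orientation: [-2.993, -0.67, -0.355]
contact_force: [-1.8, -0.9, -0.1]
grip_width: 0.0003
gripper_force: 0.0
```

Run:
```python
from h import *
print(r.get_obs()['tcp_pos'],r.get_obs()['joints'].round(2))
rv=down(CY,.25).as_rotvec()
for p in ([-.086,-.045,.1],[-.086,-.04,.022],[-.086,0,.022]): q=case(p);print(np.round(q,3),delta(q,rv))
f=grab('top');save(f,'t2.png',(150,160,350,300),3)
w=cloud(f)
c=RC.inv().apply(w.reshape(-1,3)-CO).reshape(w.shape)
k=(abs(c[...,0]+.08)<.02)&(abs(c[...,1])<.02)&(c[...,2]>.03)&(c[...,2]<.05);print(k.sum(),c[k].mean(0),c[k].min(0),c[k].max(0))
```

```text
[0.41279997 0.1667425  0.09887436] [ 0.1   0.19 -0.69  2.33  0.34  0.45 -1.99]
[0.417 0.171 0.105] (array([ 7.3, -2.2, -4.5]), array([-0.0014,  0.0137, -0.0034]))
[0.415 0.176 0.027] (array([-10.9,  -7.1,  71.3]), array([-0.0014,  0.0137, -0.0034]))
[0.398 0.212 0.027] (array([-11.1, -47.1,  71.4]), array([-0.0014,  0.0137, -0.0034]))
20 [-0.08024106 -0.00125696  0.03898056] [-0.08711402 -0.00700634  0.03041492] [-0.06958271  0.00688229  0.04438948]
```

View pics/t2.png

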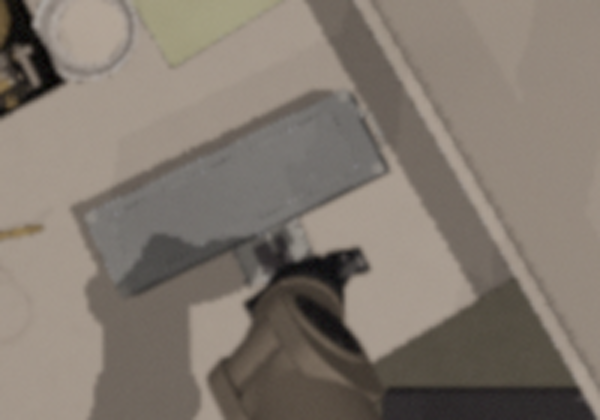

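Request:
step_arm(
  moves=[
    [-3,-6,25,0,-0.1,0,0],
    [-9,-6,50,0,-0.1,0,0],
    [-9,-6,66,0,-0.1,0,0],
    [-9,-6,66,0,-0.1,0,0],
    [-9,-6,66,0,-0.1,0,0],
  ],
)

```text
clock: 3.45
tcp_pos: [0.4235, 0.1793, 0.0412]
orientation: [-3.025, -0.678, -0.232]
contact_force: [-0.4, 1.1, -0.5]
grip_width: -0.0
gripper_force: 0.0
```

Run:
```python
from h import *
o=r.get_obs();print(RC.inv().apply(o['tcp_pos']-CO),o['joints'].round(2))
rv=down(CY,.15).as_rotvec()
for p in ([-.084,-.035,.028],[-.084,0,.028]): q=case(p);print(np.round(q,3),delta(q,rv))
```

```text
[-0.07701172 -0.04042405  0.03618932] [-0.04  0.36 -0.59  2.28  0.51  0.46 -2.16]
[0.415 0.181 0.033] (array([-8.2, -5.4,  7. ]), array([ 0.001 , -0.0031, -0.0027]))
[0.4   0.213 0.033] (array([ -8.3, -40.4,   7. ]), array([ 0.001 , -0.0031, -0.0027]))
```

Request:
step_arm(
  moves=[
    [-8,-5,7,0,0,0,0],
    [-8,-10,7,0,0,0,0],
    [-8,-20,7,0,0,0,0],
    [-8,-27,7,0,0,0,0],
    [-8,-29,7,0,0,0,0],
    [-8,-30,7,0,0,0,0],
    [-8,-31,7,0,0,0,0],
    [-8,-32,7,0,0,0,0],
  ],
)

```text
clock: 4.25
tcp_pos: [0.4016, 0.2055, 0.0307]
orientation: [-3.025, -0.68, -0.227]
contact_force: [0.1, 0.1, 0.6]
grip_width: -0.0002
gripper_force: 0.0
```

Run:
```python
from h import *
o=r.get_obs();print(RC.inv().apply(o['tcp_pos']-CO),RC.inv().apply(o['contact_force']),o['joints'].round(2))
f=grab('top');save(f,'t3.png',(150,140,350,280),3)
```

```text
[-0.08555057 -0.00744621  0.02565533] [0.15699756 0.01367419 0.58231069] [-0.14  0.37 -0.56  2.3   0.56  0.43 -2.29]
```

View pics/t3.png

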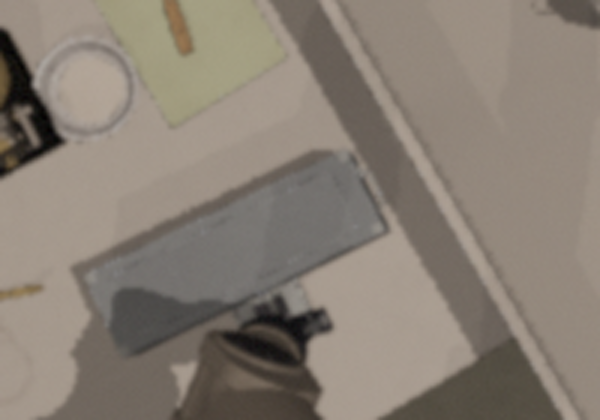

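The cover is still shut. The tab, at about (272,300), is not yet pressed by the fingers and the force reads zero, so I'll push further in small steps.

Request:
step_arm(
  moves=[
    [0,-4,0,0,0,0,0],
    [0,-6,0,0,0,0,0],
    [0,-8,0,0,0,0,0],
    [0,-9,0,0,0,0,0],
    [0,-9,0,0,0,0,0],
  ],
)

```text
clock: 4.8
tcp_pos: [0.3977, 0.2139, 0.0307]
orientation: [-3.024, -0.681, -0.227]
contact_force: [-1.2, 0.2, -0.0]
grip_width: -0.0001
gripper_force: 0.0
```

Run:
```python
from h import *
o=r.get_obs();print(RC.inv().apply(o['tcp_pos']-CO),RC.inv().apply(o['contact_force']),o['joints'].round(2))
f=grab('top');c=RC.inv().apply(cloud(f).reshape(-1,3)-CO).reshape(400,640,3)
k=(abs(c[...,0])<.04)&(abs(c[...,1])<.14);print(np.nanpercentile(c[k][:,2],[5,25,50,75,95]))
```

```text
[-0.08547703  0.00192063  0.02573447] [-1.03903643  0.69827985 -0.04559269] [-0.17  0.37 -0.56  2.3   0.57  0.44 -2.31]
[0.07934451 0.08237171 0.08433176 0.08658014 0.08949796]
```

Run:
```python
from h import *
f=grab('scene');c=[int(v) for v in proj(f,[case([-.085,0,.03])])[0]];print(c,proj(f,r.get_obs()['tcp_pos']))
save(f,'s4.png',(c[0]-50,c[1]-45,c[0]+60,c[1]+35),7)
```

```text
[256, 175] [[256.04694933 176.20538878]]
```

View pics/s4.png

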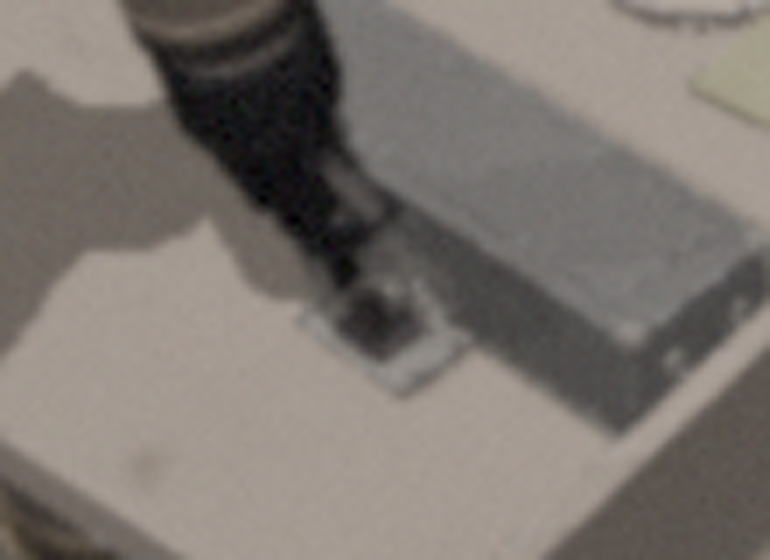

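The scene crop shows the finger tip near (350,285), and a dark block, the tab or the plate's slot, at (380,325). I'll check the depth there.

Run:
```python
from h import *
f=grab('scene');c=RC.inv().apply(cloud(f).reshape(-1,3)-CO).reshape(400,640,3)*1000
for v in range(160,190,1):
    print(v,' '.join('%4d,%3d,%3d'%tuple(c[v,u]) if not np.isnan(c[v,u,0]) else '   -   ' for u in range(248,274,2)))
print(f['image'][165:185,248:274:2].mean(-1).astype(int))
```

```text
160 -114,-16,131    -     -92, -4,108 -109,-41,143 -107,-49,147 -105,-56,149 -100,-59,148  -44,  8, 67  -42,  0, 71  -42,-11, 78  -43,-22, 85  -37,-26, 84  -33,-31, 84
161 -115,-16,127 -106,-14,120  -95, -8,108 -112,-44,143 -112,-55,149 -106,-57,147 -100,-58,143  -44,  9, 62  -44, -1, 69  -46,-15, 78  -45,-24, 83  -39,-28, 82  -37,-36, 86
162 -114,-13,121 -107,-13,116  -99,-13,110 -113,-44,139 -114,-58,149 -109,-61,147  -43, 23, 48  -44, 11, 56  -44,  0, 63  -45,-13, 72  -44,-23, 77  -44,-34, 84  -38,-36, 81
163 -107, -2,105 -107,-12,111 -101,-15,109 -111,-41,132 -114,-57,144 -111,-62,145  -45, 22, 45  -46,  9, 54  -42,  3, 55  -45,-11, 66  -41,-18, 68  -45,-34, 81  -43,-41, 84
164 -106,  0, 98 -109,-14,110 -110,-27,118 -112,-41,129 -114,-54,138  -47, 32, 35  -44, 24, 38  -44, 12, 46  -45,  0, 55  -44,-10, 61  -45,-22, 68  -45,-32, 75  -45,-44, 83
165 -105,  4, 90 -108,-11,102 -108,-23,110 -110,-38,121 -113,-52,131  -43, 38, 25  -45, 24, 34  -46, 11, 44  -44,  1, 48  -45,-10, 57  -43,-18, 60  -45,-32, 70  -44,-42, 76
166 -103,  8, 81 -105, -5, 92 -109,-23,106 -111,-37,116  -86,-11, 8
[... 4485 characters left out ...]
72  58  39  63  93  84 119  94  78  73]
 [141 113  85  84  56  35  47  72  80 112 106  82  69]
 [149 120  96  85  48  38  44  59  71 100 122  87  69]
 [134 133 119  75  51  39  35  49  59  99 129  85  73]
 [137 142 132  73  47  46  31  45  66  92 129 104  83]
 [150 143 138  82  55  45  37  64  66  93 124 128 108]
 [154 147 134 113  74  48  46  66  80 117 131 127 122]
 [153 155 137 128  97  61  62  78 106 132 136 123 111]
 [156 153 145 131 125  88  71 100 131 139 137 121 117]
 [155 153 153 145 133 120  93 125 141 139 135 115 138]
 [153 154 155 151 143 135 129 140 142 134 118 129 150]
 [154 156 151 153 153 135 137 141 130 114 117 143 155]
 [155 155 153 153 154 146 136 141 125 105 132 151 155]]
```

Run:
```python
from h import *
f=grab('scene')
for p in ([-.0995,-.008,.026],[-.077,-.008,.026],[-.0855,.002,.026],[-.097,-.008,.05],[-.08,-.006,.0395],[-.087,-.006,.0395],[-.08,.018,.0395],[-.073,.018,.0395],[-.087,.018,.0395]): print(p,proj(f,case(p)).round(1))
g=grab('top');c=RC.inv().apply(cloud(g).reshape(-1,3)-CO).reshape(400,640,3)*1000
k=(c[...,2]>25)&(c[...,2]<60)&(abs(c[...,0]+85)<25)&(abs(c[...,1])<35)
for v,u in np.argwhere(k): print((v,u),c[v,u].round(),end=' ')
```

```text
[-0.0995, -0.008, 0.026] [[254.8 179.7]]
[-0.077, -0.008, 0.026] [[259.8 176.1]]
[-0.0855, 0.002, 0.026] [[256.  176.1]]
[-0.097, -0.008, 0.05] [[254.3 174.3]]
[-0.08, -0.006, 0.0395] [[258.2 173.5]]
[-0.087, -0.006, 0.0395] [[256.6 174.6]]
[-0.08, 0.018, 0.0395] [[253.5 170.2]]
[-0.073, 0.018, 0.0395] [[255.  169.1]]
[-0.087, 0.018, 0.0395] [[251.9 171.3]]
(np.int64(241), np.int64(240)) [-62.  -3.  25.] (np.int64(241), np.int64(241)) [-63.  -6.  27.] (np.int64(242), np.int64(240)) [-65.  -2.  29.] (np.int64(242), np.int64(241)) [-66.  -5.  30.] (np.int64(243), np.int64(241)) [-69.  -4.  29.] (np.int64(243), np.int64(242)) [-71.  -6.  27.] (np.int64(244), np.int64(241)) [-73.  -3.  34.] (np.int64(244), np.int64(242)) [-74.  -5.  31.] (np.int64(245), np.int64(240)) [-74.   0.  39.] (np.int64(245), np.int64(241)) [-76.  -4.  44.] (np.int64(245), np.int64(242)) [-77.  -6.  42.] (np.int64(245), np.int64(243)) [-78.  -7.  28.] (np.int64(246), np.int64(239)) [-76.   4.  43.] (np.int64(246), np.int64(240)) [-77.   0.  45.] (np.int64(246), np.int64(241)) [-79.  -2.  42.] (np.int64(246), np.int64(242)) [-80.  -4.  40.] (np.int64(246), np.int64(243)) [-82.  -8.  44.] (np.int64(247), np.int64(242)) [-83.  -3.  40.] (np.int64(247), np.int64(243)) [-84.  -5.  33.]
```

Request:
step_arm(
  moves=[
    [-2,12,-10,0,0,0,0],
    [-2,50,-10,0,0,0,0],
    [-2,50,-10,0,0,0,0],
    [-2,50,-10,0,0,0,0],
  ],
)

```text
clock: 5.45
tcp_pos: [0.4164, 0.1661, 0.0403]
orientation: [-3.026, -0.676, -0.227]
contact_force: [0.1, 0.1, 0.9]
grip_width: -0.0002
gripper_force: 0.0
```

Run:
```python
from h import *
o=r.get_obs();print(RC.inv().apply(o['tcp_pos']-CO),o['joints'].round(3))
f=grab('scene');c0=RC.inv().apply(cloud(f).reshape(-1,3)-CO)
uv=proj(f,o['tcp_pos'])[0];print(uv)
Rt=R.from_rotvec(o['orientation']);t=Rt.inv().apply(cloud(f).reshape(-1,3)-o['tcp_pos']).reshape(400,640,3)*1000
u0,v0=map(int,uv)
for v in range(v0-14,v0+5): print(v,' '.join('%4d,%4d,%4d|'%tuple(np.nan_to_num(t[v,u])) for u in range(u0-8,u0+9,2)))
u0-=40;v0-=40;save(f,'s5.png',(u0,v0,u0+80,v0+60),8)
```

```text
[-0.08906396 -0.04936092  0.03529568] [-0.007  0.35  -0.594  2.3    0.505  0.446 -2.136]
[265.12427972 181.95930186]
167  -16,  18,-107|   -9,  17, -99|    1,   7, -81|  -10,  43,-119|   -8,  51,-123|   -5,  58,-125|    0,  58,-120|   48, -14, -20|   48,  -3, -27|
168  -16,  16,-101|  -10,  17, -96|   -2,  13, -85|    0,  22, -89|  -10,  53,-122|   -9,  62,-127|   -1,  60,-118|   46, -13, -17|   48,  -5, -21|
169  -10,   0, -78|  -11,  15, -90|   -4,  15, -84|  -11,  40,-108|  -12,  54,-120|  -10,  62,-123|   45, -27,  -2|   46, -16,  -9|   47,  -4, -18|
170   -9,  -2, -70|  -10,  12, -83|   -7,  17, -83|  -10,  36, -99|  -10,  49,-109|  -11,  62,-120|   43, -26,   0|   45, -16,  -5|   47,  -7, -10|
171  -10,  -3, -65|  -11,  11, -77|  -11,  22, -86|  -10,  34, -93|  -10,  47,-103|   41, -37,  11|   43, -28,   6|   44, -17,   0|   47,  -9,  -3|
172   11, -52,  -1|   -8,   3, -64|   -5,   8, -64|  -11,  34, -90|  -11,  45, -98|   40, -39,  17|   41, -27,   9|   44, -19,   6|   46,  -9,   1|
173    7, -46,  -4|   -9,   1, -57|   -5,   7, -59|  -10,  29, -80|    3,  15, -55|   37, -36, 
[... 1128 characters left out ...]
5, -36,  28|   10, -33,  32|   15, -27,  32|   19, -23,  33|   23, -16,  32|   31, -17,  41|   33,  -8,  37|
182   -6, -43,  27|   -2, -37,  26|    2, -34,  30|    7, -29,  31|   10, -21,  28|   12, -12,  23|   21, -15,  35|   28, -14,  42|   31,  -6,  37|
183   -7, -46,  35|   -4, -36,  29|    0, -31,  30|    3, -25,  29|    4, -12,  20|   13, -16,  33|   19, -14,  37|   24, -10,  40|   28,  -3,  38|
184  -11, -38,  29|   -7, -34,  31|   -4, -25,  26|   -1, -17,  23|    4, -14,  27|   11, -15,  36|   16, -10,  37|   19,  -2,  33|   24,   1,  36|
185  -13, -37,  32|  -10, -30,  30|   -6, -24,  30|   -4, -14,  24|    1, -11,  28|    9, -13,  37|   12,  -6,  35|   17,  -1,  36|   21,   4,  35|
```

View pics/s5.png

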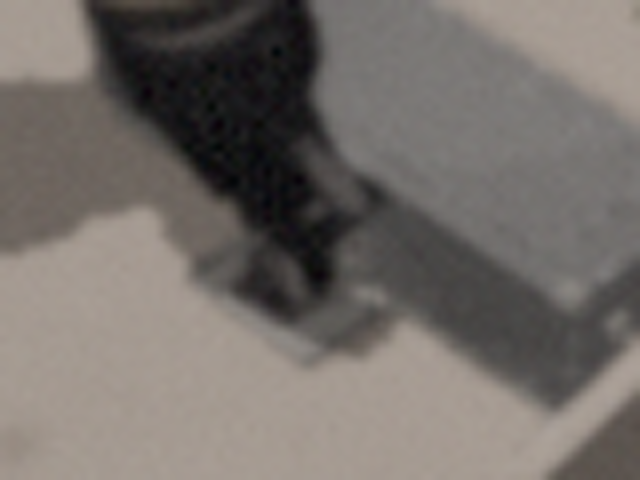

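The fingers, when shut, visibly end about 15-20 mm short of the nominal TCP, with the tip at (320,290) in the crop. That means they passed over the tab. I'll go lower, watching the force.

Request:
step_arm(
  moves=[
    [-1,0,10,0,0,0,0],
    [0,0,16,0,0,0,0],
    [1,0,22,0,0,0,0],
    [1,0,22,0,0,0,0],
  ],
)

```text
clock: 5.9
tcp_pos: [0.4195, 0.1696, 0.0181]
orientation: [-3.024, -0.683, -0.225]
contact_force: [0.3, 0.9, 0.8]
grip_width: 0.0002
gripper_force: 0.0
```

Run:
```python
from h import *
o=r.get_obs();print(RC.inv().apply(o['tcp_pos']-CO),o['joints'].round(3),o['contact_force'])
f=grab('scene')
uv=proj(f,o['tcp_pos'])[0];print(uv)
Rt=R.from_rotvec(o['orientation']);t=Rt.inv().apply(cloud(f).reshape(-1,3)-o['tcp_pos']).reshape(400,640,3)*1000
c=RC.inv().apply(cloud(f).reshape(-1,3)-CO).reshape(400,640,3)*1000
k=(abs(t[...,0])<20)&(abs(t[...,1])<20)&(c[...,2]>14);k[:,:int(uv[0])-15]=0
for v in sorted(set(np.argwhere(k)[:,0]))[-12:]: print(v,[(u,*t[v,u].round().astype(int),'cz',int(c[v,u,2])) for u in np.argwhere(k[v])[:,0]])
```

```text
[-0.08480905 -0.04753024  0.01305189] [-0.066  0.397 -0.536  2.304  0.578  0.399 -2.204] [0.3352298  0.90401846 0.80884036]
[266.53176694 185.58059927]
171 [(np.int64(256), np.int64(-11), np.int64(-10), np.int64(-81), 'cz', 92), (np.int64(257), np.int64(-16), np.int64(6), np.int64(-99), 'cz', 108), (np.int64(258), np.int64(-17), np.int64(14), np.int64(-105), 'cz', 114), (np.int64(259), np.int64(-16), np.int64(19), np.int64(-108), 'cz', 117), (np.int64(260), np.int64(-11), np.int64(16), np.int64(-101), 'cz', 111), (np.int64(261), np.int64(-8), np.int64(17), np.int64(-99), 'cz', 110), (np.int64(262), np.int64(-4), np.int64(16), np.int64(-94), 'cz', 105), (np.int64(263), np.int64(1), np.int64(11), np.int64(-85), 'cz', 97), (np.int64(264), np.int64(4), np.int64(13), np.int64(-84), 'cz', 96)]
172 [(np.int64(256), np.int64(-10), np.int64(-15), np.int64(-72), 'cz', 82), (np.int64(257), np.int64(-11), np.int64(-6), np.int64(-80), 'cz', 90), (np.int64(258), np.int64(-10), np.int64(-2), np.int64(-81), 'cz', 91), (np.int64(259), np.int64(-16), np.int64(17), np.int64(-102), 'cz', 111), (np.int64
[... 3459 characters left out ...]
.int64(262), np.int64(-10), np.int64(5), np.int64(-46), 'cz', 56), (np.int64(263), np.int64(-8), np.int64(6), np.int64(-44), 'cz', 55), (np.int64(264), np.int64(-5), np.int64(7), np.int64(-42), 'cz', 53), (np.int64(265), np.int64(-5), np.int64(13), np.int64(-46), 'cz', 58), (np.int64(266), np.int64(-1), np.int64(14), np.int64(-43), 'cz', 55)]
181 [(np.int64(262), np.int64(-9), np.int64(0), np.int64(-35), 'cz', 46), (np.int64(263), np.int64(-8), np.int64(4), np.int64(-37), 'cz', 48), (np.int64(264), np.int64(-6), np.int64(7), np.int64(-38), 'cz', 49), (np.int64(265), np.int64(-5), np.int64(11), np.int64(-40), 'cz', 51)]
182 [(np.int64(264), np.int64(-8), np.int64(9), np.int64(-36), 'cz', 47)]
```

Request:
step_arm(
  moves=[
    [0,12,0,0,0,0,0],
    [0,12,3,0,0,0,0],
    [0,12,6,0,0,0,0],
    [0,12,6,0,0,0,0],
  ],
)

```text
clock: 6.35
tcp_pos: [0.4256, 0.1589, 0.0125]
orientation: [-3.024, -0.681, -0.226]
contact_force: [-0.0, -0.2, -0.1]
grip_width: 0.0003
gripper_force: 0.0
```

Request:
step_arm(
  moves=[
    [0,0,3,0,0,0,0],
    [0,0,5,0,0,0,0],
    [0,0,5,0,0,0,0],
  ],
)

```text
clock: 6.65
tcp_pos: [0.4263, 0.1589, 0.0075]
orientation: [-3.024, -0.681, -0.226]
contact_force: [-0.4, 0.2, 0.4]
grip_width: 0.0004
gripper_force: 0.0
```

Request:
step_arm(
  moves=[
    [0,0,1,0,0,0,0],
    [0,0,2,0,0,0,0],
    [0,0,3,0,0,0,0],
    [0,0,4,0,0,0,0],
    [0,0,4,0,0,0,0],
  ],
)

```text
clock: 7.15
tcp_pos: [0.4271, 0.159, 0.0038]
orientation: [-3.024, -0.681, -0.227]
contact_force: [-0.1, 0.4, 0.4]
grip_width: 0.0002
gripper_force: 0.0
```

Run:
```python
from h import *
o=r.get_obs();print(RC.inv().apply(o['tcp_pos']-CO),o['contact_force'])
f=grab('scene')
uv=proj(f,o['tcp_pos'])[0];print(uv)
c=RC.inv().apply(cloud(f).reshape(-1,3)-CO).reshape(400,640,3)*1000
u0=int(uv[0])
for v in range(int(uv[1])-12,int(uv[1])+4): print(v,[tuple(int(a) for a in np.nan_to_num(c[v,u])) for u in range(u0-6,u0+7,2)], f['image'][v,u0-6:u0+7:2].mean(-1).astype(int))
```

```text
[-0.08251043 -0.06032621 -0.00124262] [-0.07063917  0.37109126  0.4141385 ]
[270.13387352 189.90868572]
177 [(-109, -77, 93), (-99, -73, 83), (-97, -81, 86), (-111, -110, 116), (-110, -119, 121), (-104, -121, 119), (-44, -53, 27)] [24 20 30 39 33 51 67]
178 [(-106, -71, 82), (-99, -72, 77), (-108, -96, 100), (-109, -107, 108), (-111, -120, 119), (-104, -121, 114), (-43, -51, 20)] [29 22 28 23 34 63 79]
179 [(-104, -68, 74), (-101, -74, 76), (-107, -93, 93), (-108, -105, 102), (-110, -117, 111), (-41, -37, 4), (-42, -49, 13)] [ 31  24  22  27  46 101  93]
180 [(-105, -68, 70), (-100, -72, 69), (-106, -91, 86), (-108, -104, 96), (-48, -34, 2), (-41, -36, -1), (-42, -49, 8)] [ 41  28  21  15  74 128 108]
181 [(-101, -61, 57), (-97, -67, 58), (-105, -88, 79), (-106, -100, 88), (-53, -40, 5), (-48, -44, 4), (-43, -48, 3)] [ 59  53  28  25  80 140 132]
182 [(-101, -61, 53), (-97, -65, 52), (-95, -74, 57), (-86, -72, 49), (-56, -42, 4), (-49, -44, 0), (-44, -49, 0)] [ 71  74  29  25  85 142 145]
183 [(-98, -56, 42), (-100, -68, 52), (-94, -72, 50), (-87, -73, 45), (-57, -42, 0), (-52, -47, 
[... 621 characters left out ...]
8 [(-91, -39, 1), (-87, -45, 1), (-83, -51, 3), (-79, -57, 3), (-73, -60, 1), (-68, -64, 0), (-64, -71, 1)] [151 129 118 114 106 101 118]
189 [(-96, -45, 4), (-90, -49, 2), (-85, -53, 1), (-83, -62, 5), (-77, -64, 2), (-72, -69, 1), (-66, -72, 0)] [156 150 146 141 119 117 135]
190 [(-95, -42, -3), (-93, -51, 0), (-89, -58, 2), (-84, -62, 2), (-80, -67, 1), (-76, -73, 3), (-72, -79, 3)] [154 155 157 154 145 146 150]
191 [(-100, -49, 0), (-96, -55, 1), (-92, -60, 1), (-88, -66, 2), (-84, -71, 2), (-79, -77, 3), (-74, -81, 2)] [157 154 156 154 157 155 155]
192 [(-103, -52, 0), (-99, -58, 1), (-95, -64, 1), (-90, -68, 0), (-86, -73, 1), (-82, -80, 2), (-78, -85, 2)] [155 156 155 155 155 155 156]
```

No contact even with the TCP below the bench top. Shut, the real tip is about 30 mm behind the nominal TCP. I'll lower accordingly and push the tab.

Request:
step_arm(
  moves=[
    [3,0,4,0,0,0,0],
    [5,0,8,0,0,0,0],
    [5,-15,8,0,0,0,0],
    [5,-25,8,0,0,0,0],
    [5,-30,8,0,0,0,0],
    [5,-35,8,0,0,0,0],
    [5,-38,8,0,0,0,0],
    [5,-38,8,0,0,0,0],
  ],
)

```text
clock: 8.0
tcp_pos: [0.4163, 0.1963, -0.0032]
orientation: [-3.024, -0.682, -0.227]
contact_force: [-0.0, -0.4, -0.0]
grip_width: -0.0002
gripper_force: 0.0
```

Request:
step_arm(
  moves=[
    [0,-3,0,0,0,0,0],
    [0,-6,0,0,0,0,0],
    [0,-6,0,0,0,0,0],
  ],
)

```text
clock: 8.3
tcp_pos: [0.4139, 0.2011, -0.0033]
orientation: [-3.025, -0.68, -0.227]
contact_force: [1.6, -1.2, 0.2]
grip_width: -0.0
gripper_force: 0.8
```

Run:
```python
from h import *
o=r.get_obs();print(RC.inv().apply(o['tcp_pos']-CO),RC.inv().apply(o['contact_force']),o['joints'].round(2))
```

```text
[-0.07634719 -0.01664626 -0.00826908] [ 0.8810194  -1.76210367  0.16391727] [-0.21  0.44 -0.46  2.3   0.66  0.36 -2.36]
```

Contact made: about -1.8 N along the case's y. Pushing on.

Request:
step_arm(
  moves=[
    [0,-4,0,0,0,0,0],
    [0,-7,0,0,0,0,0],
    [0,-10,0,0,0,0,0],
    [0,-11,0,0,0,0,0],
    [0,-11,0,0,0,0,0],
    [0,-11,0,0,0,0,0],
  ],
)

```text
clock: 8.9
tcp_pos: [0.4091, 0.2112, -0.0033]
orientation: [-3.024, -0.681, -0.227]
contact_force: [2.0, -3.3, -0.9]
grip_width: 0.0001
gripper_force: 1.8
```

Run:
```python
from h import *
o=r.get_obs();print(RC.inv().apply(o['tcp_pos']-CO),RC.inv().apply(o['contact_force']),o['joints'].round(2))
f=grab('top');c=RC.inv().apply(cloud(f).reshape(-1,3)-CO).reshape(400,640,3)
k=(abs(c[...,0])<.04)&(abs(c[...,1])<.14);print(np.nanpercentile(c[k][:,2],[5,25,50,75,95]))
```

```text
[-0.07635119 -0.00541003 -0.00829365] [ 0.40498154 -3.79182644 -0.85664832] [-0.25  0.44 -0.45  2.3   0.66  0.36 -2.39]
[0.00405802 0.01114288 0.05905076 0.10916129 0.11735403]
```

The cover is open. Backing off, raising, and opening the gripper to see its real geometry.

Request:
step_arm(
  moves=[
    [-5,15,0,0,0,0,0],
    [-10,25,-30,0,0,0,0],
    [-15,25,-80,0,0,0,0],
    [-20,40,-130,0,-0.1,0,0],
    [-10,60,-180,0,-0.15,0,0],
    [0,60,-230,0,-0.15,0,40],
    [0,60,-250,0,-0.15,0,85],
    [0,60,-250,0,-0.15,0,85],
  ],
)

```text
clock: 9.75
tcp_pos: [0.4036, 0.1429, 0.248]
orientation: [-3.064, -0.69, -0.014]
contact_force: [0.3, 1.0, 0.0]
grip_width: 0.0434
gripper_force: 0.0
```

Run:
```python
from h import *
o=r.get_obs();print(o['tcp_pos'],o['joints'].round(2))
f=grab('scene');w=cloud(f)
Rt=R.from_rotvec(o['orientation']);t=Rt.inv().apply(w.reshape(-1,3)-o['tcp_pos']).reshape(400,640,3)*1000
k=(abs(t[...,0])<30)&(abs(t[...,1])<70)&(t[...,2]>-80)&(t[...,2]<20)
p=t[k];print(k.sum())
for y0 in range(-70,70,10):
    q=p[(p[:,1]>=y0)&(p[:,1]<y0+10)]
    if len(q): print(y0,len(q),'zmax',np.percentile(q[:,2],[50,90,100]).round(),'x',q[:,0].min().round(),q[:,0].max().round())
uv=proj(f,o['tcp_pos'])[0].astype(int);print(uv)
save(f,'s6.png',(max(uv[0]-60,0),max(uv[1]-60,0),uv[0]+60,uv[1]+30),6)
g=grab('top');np.savez('top1.npz',**g)
```

```text
[0.40364276 0.1428731  0.24797987] [ 0.29  0.06 -0.79  2.01  0.05  1.08 -1.65]
199
-50 1 zmax [-78. -78. -78.] x -6.0 -6.0
-40 2 zmax [-44. -40. -39.] x -9.0 -6.0
-30 103 zmax [-60. -40. -35.] x -14.0 12.0
-20 9 zmax [-52. -42. -39.] x -11.0 9.0
20 32 zmax [-54. -37. -33.] x -11.0 10.0
30 52 zmax [-58. -46. -41.] x -13.0 8.0
[253 138]
```

View pics/s6.png

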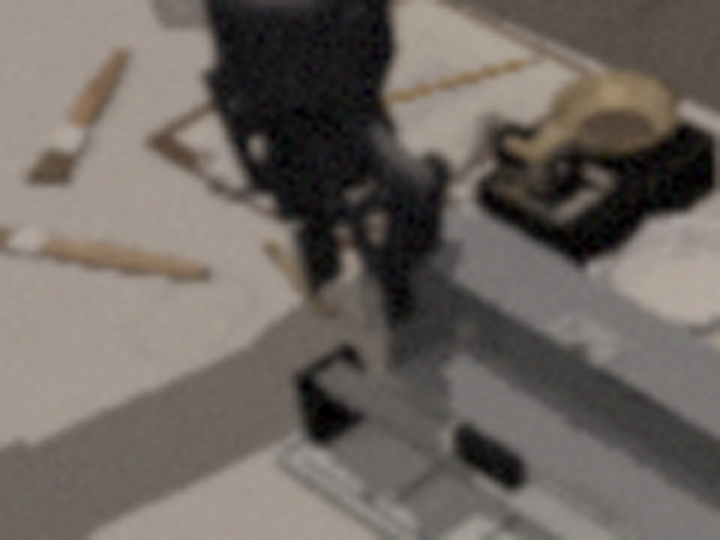

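The cover is leaning back behind the case, and the bar's black grip is at about (490,455) in the crop. The half-open finger tips are about 37 mm behind the nominal TCP. Measuring the bar grip and planning.

Run:
```python
from h import *
print(r.tcp_to_grasp)
g=dict(np.load('top1.npz'));w=cloud(g);c=RC.inv().apply(w.reshape(-1,3)-CO).reshape(400,640,3)*1000
k=(abs(c[...,0])<25)&(abs(c[...,1])<50)&(c[...,2]>66)&(c[...,2]<84);print('grip',k.sum(),np.median(c[k],0),c[k].min(0),c[k].max(0))
k=(abs(c[...,0])<30)&(abs(c[...,1])<138)&(c[...,2]>48)&(c[...,2]<62)
p=c[k];print('bar',k.sum());
for s in (-1,1):
    q=p[(p[:,1]*s>40)];print(s,len(q),q.mean(0).round(1),q.min(0).round(),q.max(0).round())
f=grab('scene');c=RC.inv().apply(cloud(f).reshape(-1,3)-CO).reshape(400,640,3)*1000
k=(abs(c[...,0])<25)&(abs(c[...,1])<50)&(c[...,2]>66)&(c[...,2]<84);print('grip s',k.sum(),np.median(c[k],0),c[k].min(0),c[k].max(0))
rv=down(CY+np.pi/2).as_rotvec()
for p in ([0,0,.22],[0,0,.1],[0,0,.026]): print(delta(case(p),rv))
```

```text
0.0187
grip 73 [-1.59391639 -1.35869341 76.86263307] [ -7.90040272 -25.47346478  67.52752381] [ 5.90296684 23.82988212 83.39959165]
bar 526
-1 207 [ -0.8 -89.7  55.6] [ -23. -138.   48.] [ 20. -41.  62.]
1 223 [-0.9 90.6 55.6] [-22.  40.  48.] [ 20. 138.  62.]
grip s 67 [-1.4733236  -2.36238973 77.08362334] [ -6.17704539 -25.6291438   66.03298516] [ 9.45606038 23.96252774 81.84731834]
(array([114.3, -65. ,  18. ]), array([-9.0000e-04,  1.0000e-04, -1.5709e+00]))
(array([114.3, -64.9, 138. ]), array([-9.0000e-04,  1.0000e-04, -1.5709e+00]))
(array([114.4, -64.9, 212. ]), array([-9.0000e-04,  1.0000e-04, -1.5709e+00]))
```

Request:
step_arm(
  moves=[
    [0,0,0,0,0,-0.15,60],
    [20,-10,0,0,0,-0.3,60],
    [40,-20,0,0,0,-0.45,60],
    [60,-35,0,0,0,-0.6,60],
    [80,-45,0,0,0,-0.75,60],
    [100,-55,0,0,0,-0.9,60],
    [113,-64,18,0,0,-1.05,60],
    [113,-64,18,0,0,-1.2,60],
  ],
)

```text
clock: 10.7
tcp_pos: [0.4741, 0.2488, 0.2221]
orientation: [-2.126, -2.306, 0.006]
contact_force: [0.2, -0.3, -0.3]
grip_width: 0.0602
gripper_force: 0.0
```

```bash
cat >> h.py <<'E'
CO=CO+RC.apply([-.001,-.001,0])
E
python3 - <<'E'
from h import *
o=r.get_obs();print(o['tcp_pos'],o['joints'].round(2))
rv=down(CY+np.pi/2).as_rotvec()
for p in ([0,0,.22],[0,0,.1],[0,0,.026]): print(delta(case(p),rv))
E
```

```text
[0.47407036 0.24880948 0.2220974 ] [ 0.17  0.37 -0.95  1.81  0.33  1.13 -0.81]
(array([-1.3,  1. , -2.9]), array([-0.0057, -0.0023, -0.3621]))
(array([ -1.5,   1.8, 117.1]), array([-0.0057, -0.0023, -0.3621]))
(array([ -1.6,   2.2, 191.1]), array([-0.0057, -0.0023, -0.3621]))
```

Request:
step_arm(
  moves=[
    [-1,1,0,0,0,-0.15,50],
    [-1,1,0,0,0,-0.3,50],
    [-1,1,20,0,0,-0.362,50],
    [-1,2,60,-0.005,0,-0.362,50],
    [-1,2,100,-0.005,0,-0.362,50],
    [-1,2,140,-0.005,0,-0.362,50],
    [-1,2,140,-0.005,0,-0.362,50],
  ],
)

```text
clock: 11.4
tcp_pos: [0.4729, 0.2441, 0.0798]
orientation: [-1.686, -2.646, 0.009]
contact_force: [-0.5, 0.2, 0.0]
grip_width: 0.0504
gripper_force: 0.0
```

Run:
```python
from h import *
o=r.get_obs();print(o['tcp_pos'],o['joints'].round(2))
rv=down(CY+np.pi/2).as_rotvec()
for p in ([0,0,.026],): print(delta(case(p),rv))
f=grab('scene');w=cloud(f);Rt=R.from_rotvec(o['orientation']);t=Rt.inv().apply(w.reshape(-1,3)-o['tcp_pos']).reshape(400,640,3)*1000
k=(abs(t[...,0])<14)&(abs(t[...,1])<50)&(t[...,2]>-80)&(t[...,2]<-30)
p=t[k]
for y0 in range(-50,50,8):
    q=p[(p[:,1]>=y0)&(p[:,1]<y0+8)]
    if len(q): print(y0,len(q),'z',np.percentile(q[:,2],[5,50,90,100]).round(),'x',q[:,0].min().round(),q[:,0].max().round())
uv=proj(f,case([0,0,.08]))[0].astype(int)
save(f,'s7.png',(uv[0]-50,uv[1]-50,uv[0]+50,uv[1]+30),7)
```

```text
[0.47287156 0.24409484 0.07981379] [ 0.11  0.56 -0.9   1.95  0.56  0.9  -0.65]
(array([ 2.1,  3.9, 48.8]), array([-0.0071, -0.0002, -0.0075]))
-42 22 z [-70. -56. -47. -42.] x -9.0 6.0
-34 24 z [-72. -56. -39. -38.] x -13.0 -4.0
-26 5 z [-73. -52. -47. -46.] x -13.0 -9.0
22 52 z [-77. -58. -43. -36.] x -13.0 14.0
30 11 z [-78. -64. -51. -48.] x -13.0 -7.0
38 2 z [-52. -49. -46. -45.] x -6.0 -6.0
```

View pics/s7.png

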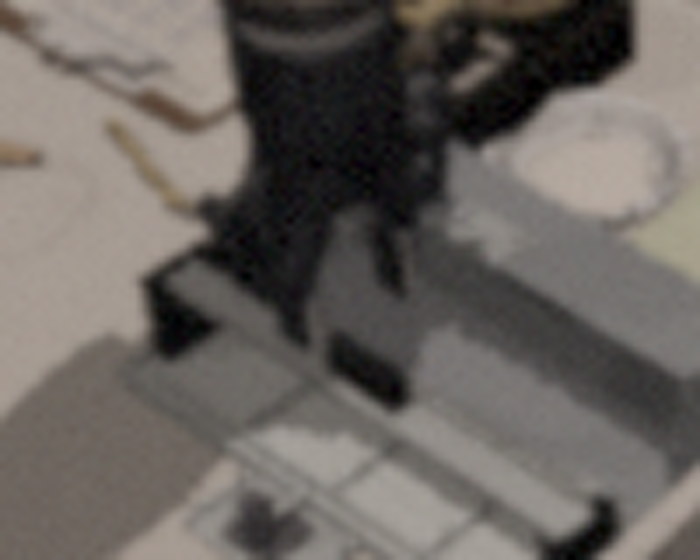

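The gripper straddles the black grip at (370,370). Descending and gripping.

Request:
step_arm(
  moves=[
    [1,2,15,-0.007,0,-0.007,50],
    [2,4,30,-0.007,0,-0.007,50],
    [2,4,42,-0.007,0,-0.007,50],
    [2,4,47,-0.007,0,-0.007,50],
    [2,4,47,-0.007,0,-0.007,30],
    [2,4,47,-0.007,0,-0.007,5],
    [2,4,47,-0.007,0,-0.007,5],
    [2,4,47,-0.007,0,-0.007,5],
  ],
  grip_force=60,
)

```text
clock: 12.25
tcp_pos: [0.4808, 0.2501, 0.0395]
orientation: [1.678, 2.647, 0.016]
contact_force: [-2.0, -0.6, 3.4]
grip_width: 0.0124
gripper_force: 59.9
```

Request:
step_arm(
  moves=[
    [0,0,0,0,0,0,5],
    [0,0,0,0,0,0,5],
  ],
)

```text
clock: 12.45
tcp_pos: [0.4808, 0.2502, 0.0395]
orientation: [1.678, 2.648, 0.015]
contact_force: [-2.4, -1.1, 6.1]
grip_width: 0.0125
gripper_force: 60.3
```

Run:
```python
from h import *
o=r.get_obs();print(RC.inv().apply(o['tcp_pos']-CO),o['contact_force'],o['gripper_force'])
rv=down(CY+np.pi/2).as_rotvec()
for p in ([0,0,.14],[-.118,.22,.14]): print(delta(case(p),rv))
```

```text
[ 6.12255015e-03 -1.06398718e-05  3.44656417e-02] [-2.43699975 -1.12992633  6.06878222] 60.314909387379885
(array([-1.000e-01, -4.800e+00, -1.056e+02]), array([ 0.0122,  0.0008, -0.0025]))
(array([ 219.6, -123.4, -107.2]), array([ 0.0122,  0.0008, -0.0025]))
```

Gripped, opening 12.5 mm. Lifting straight up, keeping the turn small.

Request:
step_arm(
  moves=[
    [0,0,-10,0,0,0,5],
    [0,0,-25,0,0,0,5],
    [0,0,-45,0,0,0,5],
    [0,0,-75,0,0,0,5],
    [0,0,-100,0,0,0,5],
    [0,0,-100,0,0,0,5],
  ],
)

```text
clock: 13.05
tcp_pos: [0.4818, 0.2515, 0.1433]
orientation: [1.676, 2.645, 0.025]
contact_force: [0.1, 0.9, -2.7]
grip_width: 0.0121
gripper_force: 59.3
```

```bash
cat >> h.py <<'E'
def cpts(f): return RC.inv().apply(cloud(f).reshape(-1,3)-CO).reshape(400,640,3)*1000
def st():
    o=r.get_obs();print('case',(RC.inv().apply(o['tcp_pos']-CO)*1000).round(1),'F',o['contact_force'].round(1),'g',round(o['grip_width']*1000,1),round(o['gripper_force'],1),'j',o['joints'].round(2),'t',round(o['clock'],1));return o
def barfit(f,zc,cx=0,cy=0):
    c=cpts(f);k=(abs(c[...,0]-cx)<45)&(abs(c[...,1]-cy)<165)&(abs(c[...,2]-zc)<14)
    p=c[k];
    for _ in range(3):
        a=np.polyfit(p[:,1],p[:,0],1);b=np.polyfit(p[:,1],p[:,2],1)
        p=p[(abs(p[:,0]-np.polyval(a,p[:,1]))<15)&(abs(p[:,2]-np.polyval(b,p[:,1]))<8)]
    print('bar n',len(p),'slope x/y',a.round(4),'z/y',b.round(4),'y range',np.percentile(p[:,1],[1,99]).round(1))
E
python3 - <<'E'
from h import *
o=st();rv=down(CY+np.pi/2).as_rotvec()
for p in ([-.118,.22,.14],[-.118,.22,-.01]): print(delta(case(p),rv))
barfit(grab('top'),155)
E
```

```text
case [  7.6   0.7 138.3] F [ 0.1  0.9 -2.7] g 12.1 59.3 j [ 0.16  0.49 -0.96  1.9   0.48  0.99 -0.58] t 13.1
(array([ 218.9, -126.2,   -4.2]), array([ 0.0191,  0.0002, -0.0027]))
(array([ 218.9, -129. ,  145.8]), array([ 0.0191,  0.0002, -0.0027]))
bar n 316 slope x/y [-0.0046  3.0707] z/y [2.700000e-03 1.599745e+02] y range [-140.9  -14. ]
```

Request:
step_arm(
  moves=[
    [40,-30,-4,0.02,0,0,5],
    [80,-60,-4,0.02,0,0,5],
    [120,-90,-4,0.02,0,0,5],
    [160,-110,-4,0.02,0,0,5],
    [200,-122,-4,0.02,0,0,5],
    [218,-126,0,0.02,0,0,5],
    [218,-126,0,0.02,0,0,5],
    [218,-126,0,0.02,0,0,5],
  ],
)

```text
clock: 13.9
tcp_pos: [0.2725, 0.3921, 0.1365]
orientation: [-1.679, -2.651, 0.014]
contact_force: [0.4, -0.7, -1.9]
grip_width: 0.0122
gripper_force: 59.2
```

Run:
```python
from h import *
o=st();rv=down(CY+np.pi/2).as_rotvec()
print(delta(case([-.118,.22,-.01]),rv))
barfit(grab('top'),155,-120,220)
```

```text
case [-121.1  217.6  131.5] F [ 0.4 -0.7 -1.9] g 12.2 59.2 j [-0.23  0.42 -1.04  2.02  0.44  0.95 -1.06] t 13.9
(array([  2.6,   4.4, 141.5]), array([-0.0096,  0.0016, -0.0017]))
bar n 318 slope x/y [-3.100000e-03 -1.239629e+02] z/y [3.500000e-03 1.528655e+02] y range [ 75.1 203.6]
```

Request:
step_arm(
  moves=[
    [2,2,40,-0.01,0,0,5],
    [2,2,80,-0.01,0,0,5],
    [2,2,115,-0.01,0,0,5],
    [2,2,130,-0.01,0,0,5],
    [2,2,138,-0.01,0,0,5],
    [2,2,142,-0.01,0,0,5],
    [2,2,144,-0.01,0,0,5],
    [2,2,144,-0.01,0,0,5],
  ],
)

```text
clock: 14.75
tcp_pos: [0.2733, 0.3954, -0.0061]
orientation: [1.682, 2.652, 0.004]
contact_force: [-0.3, -0.8, -2.2]
grip_width: 0.0121
gripper_force: 59.2
```

Run:
```python
from h import *
o=st()
```

```text
case [-118.9  220.2  -11.1] F [-0.3 -0.8 -2.2] g 12.1 59.2 j [-0.44  0.62 -0.82  2.12  0.73  0.7  -1.31] t 14.8
```

Request:
step_arm(
  moves=[
    [0,0,2,0,0,0,5],
    [0,0,4,0,0,0,5],
    [0,0,4,0,0,0,5],
  ],
)

```text
clock: 15.05
tcp_pos: [0.2728, 0.3956, -0.0083]
orientation: [1.679, 2.651, 0.004]
contact_force: [-2.9, -8.2, 27.7]
grip_width: 0.0124
gripper_force: 63.2
```

Run:
```python
from h import *
o=st()
```

```text
case [-119.3  220.6  -13.3] F [-2.9 -8.2 27.7] g 12.4 63.2 j [-0.44  0.63 -0.82  2.12  0.74  0.7  -1.32] t 15.1
```

Request:
step_arm(
  moves=[
    [0,0,-2,0,0,0,5],
    [0,0,-2,0,0,0,25],
    [0,0,-2,0,0,0,45],
    [0,0,-3,0,0,0,45],
    [0,0,-30,0,0,0,60],
    [0,0,-80,0,0,0,75],
    [0,0,-130,0,0,0,75],
    [0,0,-180,0,0,0,75],
  ],
)

```text
clock: 15.85
tcp_pos: [0.2717, 0.3948, 0.1709]
orientation: [1.681, 2.654, 0.001]
contact_force: [1.7, 0.8, 0.4]
grip_width: 0.0749
gripper_force: 0.0
```

Request:
step_arm(
  moves=[
    [0,0,-40,0,0,0,75],
    [0,0,-80,0,0,0,75],
    [0,0,-80,0,0,0,75],
  ],
)

```text
clock: 16.15
tcp_pos: [0.2732, 0.3981, 0.2542]
orientation: [1.681, 2.651, 0.016]
contact_force: [0.4, 0.4, 0.3]
grip_width: 0.0753
gripper_force: 0.0
```

Run:
```python
from h import *
o=st();g=grab('top');np.savez('top2.npz',**g);barfit(g,8,-120,220)
c=cpts(g)
for yc in (-100.5,-33.5,33.5,100.5):
    k=(abs(c[...,0])<12)&(abs(c[...,1]-yc)<12);print(yc,np.nanmedian(c[k][:,2]))
# rim outline z~14 
k=(abs(c[...,0])<60)&(abs(c[...,1])<132)&(c[...,2]>-20)&(c[...,2]<30)
# wells vs rim intensity: save crop for view
save(g,'t8.png',(150,130,350,270),4)
rv=down(np.radians(25.4+90)).as_rotvec()
w=cloud(g)
for u,v in ((369,228),(412,239)):
    q=w[v-14:v+15,u-14:u+15].reshape(-1,3);q=q[(q[:,2]>.03)&(q[:,2]<.055)];print(len(q),((q.min(0)+q.max(0))/2).round(4),q.mean(0).round(4))
for p in ([.35,.28,.27],[.47,-.1,.27],[.46,-.199,.27]): print(p,delta(p,rv))
```

```text
case [-117.9  222.7  249.2] F [0.4 0.4 0.3] g 75.3 0.0 j [-0.1   0.26 -1.14  1.89  0.27  1.15 -0.91] t 16.1
bar n 561 slope x/y [ 5.200000e-03 -1.200877e+02] z/y [0.0102 2.5178] y range [ 57.1 347.5]
-100.5 7.702938791153638
-33.5 6.972942685284087
33.5 6.448082677389278
100.5 6.094604374160939
238 [ 0.4601 -0.1988  0.0392] [ 0.4601 -0.1993  0.0383]
245 [ 0.4252 -0.3388  0.0389] [ 0.4247 -0.3386  0.0383]
[0.35, 0.28, 0.27] (array([-138.1,   20.2,  -18.5]), array([ 0.0067, -0.0009, -0.003 ]))
[0.47, -0.1, 0.27] (array([-533. ,  -33.2,  -19.2]), array([ 0.0067, -0.0009, -0.003 ]))
[0.46, -0.199, 0.27] (array([-618.3,  -84.4,  -19.6]), array([ 0.0067, -0.0009, -0.003 ]))
```

View pics/t8.png

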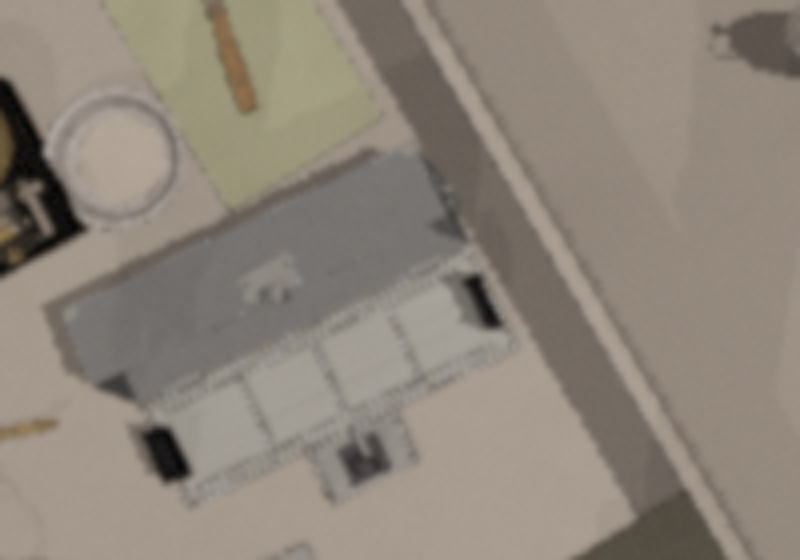

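The case is open, the cover is leaning back, the four wells are empty (row from (215,440) to (450,325)), and the bar is off. Heading to the tins.

Request:
step_arm(
  moves=[
    [-321,99,-20,0.006,0,0,80],
    [-321,99,-20,0.006,0,0,80],
    [-321,99,-20,0.006,0,0,80],
    [-321,99,-20,0.006,0,0,80],
    [-321,99,-20,0.006,0,0,80],
    [-321,99,-20,0.006,0,0,80],
    [-533,-33,-20,0.006,0,0,80],
    [-533,-33,-20,0.006,0,0,80],
  ],
)

```text
clock: 17.0
tcp_pos: [0.4721, 0.0719, 0.2664]
orientation: [-1.679, -2.649, 0.006]
contact_force: [0.9, -0.1, -0.5]
grip_width: 0.0799
gripper_force: 0.0
```

Request:
step_arm(
  moves=[
    [0,0,0,0,0,0,80],
  ],
)

```text
clock: 17.1
tcp_pos: [0.4721, 0.0649, 0.2656]
orientation: [-1.696, -2.64, 0.014]
contact_force: [-0.2, 0.4, 0.4]
grip_width: 0.08
gripper_force: 0.0
```

Run:
```python
from h import *
o=st();print(o['tcp_pos'],R.from_rotvec(o['orientation']).as_matrix()[:,2].round(3))
rv=down(np.radians(25.4+90)).as_rotvec();rv2=down(np.radians(55)).as_rotvec()
for p in ([.46,-.1,.27],[.46,-.199,.27]): print(p,delta(p,rv),delta(p,rv2)[1])
```

```text
case [ -81.2 -163.6  260.6] F [-0.2  0.4  0.4] g 80.0 0.0 j [ 0.63  0.21 -1.01  1.87  0.19  1.17 -0.02] t 17.1
[0.47208216 0.0649393  0.26562323] [-0.008 -0.006 -1.   ]
[0.46, -0.1, 0.27] (array([-145. ,  -79.6,   -3.3]), array([-0.0098,  0.0017, -0.0148])) [-0.0079  0.0067  1.0393]
[0.46, -0.199, 0.27] (array([-235.1, -120.7,   -2.8]), array([-0.0098,  0.0017, -0.0148])) [-0.0079  0.0067  1.0393]
```

Request:
step_arm(
  moves=[
    [-235,-120,0,-0.01,0,-0.015,80],
    [-235,-120,0,-0.01,0,-0.015,80],
    [-235,-120,0,-0.01,0,-0.015,80],
    [-235,-120,0,-0.01,0,-0.015,80],
    [-235,-120,0,-0.01,0,-0.015,80],
    [-235,-120,60,-0.01,0,-0.015,80],
    [-235,-120,120,-0.01,0,-0.015,80],
    [-235,-120,170,-0.01,0,-0.015,80],
  ],
)

```text
clock: 17.9
tcp_pos: [0.4628, -0.1902, 0.1171]
orientation: [1.663, 2.663, 0.007]
contact_force: [0.1, -0.7, -0.3]
grip_width: 0.0799
gripper_force: 0.0
```

Request:
step_arm(
  moves=[
    [0,0,20,0,0,0,80],
    [0,0,20,0,0,0,80],
  ],
)

```text
clock: 18.1
tcp_pos: [0.4604, -0.1881, 0.0958]
orientation: [-1.657, -2.663, -0.006]
contact_force: [0.4, -0.0, 0.4]
grip_width: 0.08
gripper_force: 0.0
```

```bash
cat >> h.py <<'E'
def fingers(f,o):
    Rt=R.from_rotvec(o['orientation']);t=Rt.inv().apply(cloud(f).reshape(-1,3)-o['tcp_pos']).reshape(400,640,3)*1000
    k=(abs(t[...,0])<25)&(abs(t[...,1])<65)&(t[...,2]>-75)&(t[...,2]<-30)&(f['image'].mean(-1)<60)
    p=t[k]
    for y0 in range(-64,65,8):
        q=p[(p[:,1]>=y0)&(p[:,1]<y0+8)]
        if len(q): print(y0,len(q),'z',np.percentile(q[:,2],[5,50,90,100]).round(),'x',np.percentile(q[:,0],[2,98]).round())
    return t
E
python3 - <<'E'
from h import *
o=st();print(o['tcp_pos'],R.from_rotvec(o['orientation']).as_matrix()[:,2].round(3))
f=grab('scene');t=fingers(f,o)
uv=proj(f,[.46,-.199,.03])[0].astype(int);save(f,'s9.png',(uv[0]-50,uv[1]-50,uv[0]+50,uv[1]+30),6)
w=cloud(f);k=(np.hypot(w[...,0]-.46,w[...,1]+.199)<.05)&(w[...,2]>.03)&(w[...,2]<.05);q=w[k];print(len(q),((q.min(0)+q.max(0))/2).round(4),q.mean(0).round(4))
g=grab('top');fingers(g,o)
E
```

```text
case [-200.4 -387.2   90.8] F [ 0.4 -0.   0.4] g 80.0 0.0 j [ 0.9   0.43 -0.77  2.03  0.4   0.84  0.36] t 18.1
[ 0.46043036 -0.18811791  0.09582724] [-0.002  0.006 -1.   ]
-56 12 z [-74. -63. -57. -57.] x [-8.  1.]
-48 5 z [-71. -64. -56. -55.] x [-8. -7.]
32 6 z [-70. -57. -50. -48.] x [-8.  6.]
40 36 z [-73. -61. -53. -47.] x [-11.  10.]
309 [ 0.4623 -0.1976  0.037 ] [ 0.4618 -0.1995  0.0385]
```

View pics/s9.png

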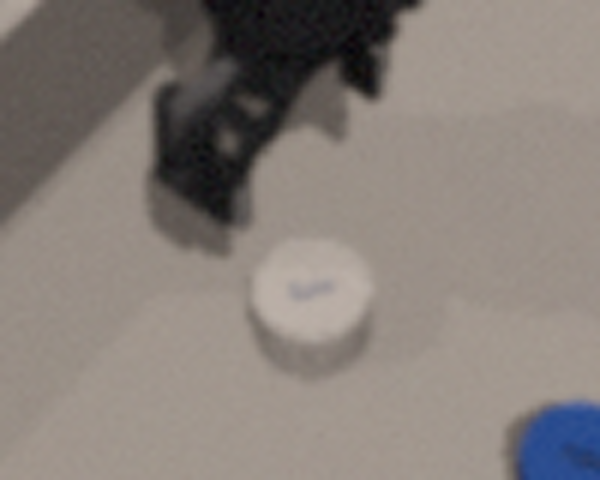

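The tin is at (310,290) in the crop. The dark fingers have lighter pads at their ends, at (190,230) and (330,110). I'll check how far those reach.

Run:
```python
from h import *
o=r.get_obs();f=grab('scene')
uv=proj(f,[.46,-.199,.03])[0].astype(int);print(uv,proj(f,o['tcp_pos']))
Rt=R.from_rotvec(o['orientation']);w=cloud(f);t=Rt.inv().apply(w.reshape(-1,3)-o['tcp_pos']).reshape(400,640,3)*1000
x0,y0=uv[0]-50,uv[1]-50
for (a,b) in ((26,25),(26,41)):
  for y in range(28,44): print(y0+y,[(tuple(int(v) for v in t[y0+y,x0+x]),int(w[y0+y,x0+x,2]*1000),int(f['image'][y0+y,x0+x].mean())) for x in range(26,42,3)])
  break
print()
for y in range(10,25): print(y0+y,[(tuple(int(v) for v in t[y0+y,x0+x]),int(w[y0+y,x0+x,2]*1000),int(f['image'][y0+y,x0+x].mean())) for x in range(47,64,3)])
```

```text
[319 267] [[319.14058219 249.99959043]]
245 [((110, 12, 97), 2, 80), ((4, -67, -96), 196, 39), ((-1, -64, -99), 198, 30), ((-12, -64, -110), 209, 27), ((-9, -51, -91), 191, 30), ((-14, -47, -91), 191, 39)]
246 [((108, 10, 99), 0, 88), ((2, -70, -98), 197, 48), ((-4, -66, -99), 199, 34), ((-12, -64, -105), 204, 24), ((-8, -51, -87), 186, 22), ((-14, -47, -88), 188, 56)]
247 [((105, 8, 98), 1, 94), ((99, 14, 99), 0, 62), ((-5, -68, -99), 198, 32), ((-12, -65, -102), 201, 20), ((-7, -50, -79), 179, 21), ((-13, -46, -81), 180, 75)]
248 [((101, 4, 95), 4, 92), ((97, 12, 100), 0, 81), ((-6, -69, -97), 196, 36), ((-12, -65, -98), 197, 25), ((-8, -51, -77), 177, 17), ((-11, -44, -72), 172, 85)]
249 [((99, 2, 96), 3, 91), ((92, 7, 96), 3, 89), ((-7, -70, -94), 193, 61), ((-14, -67, -98), 197, 30), ((-5, -49, -68), 167, 20), ((-10, -44, -66), 166, 82)]Traceback (most recent call last):
  File "<stdin>", line 7, in <module>
  File "<stdin>", line 7, in <genexpr>
ValueError: cannot convert float NaN to integer
```

Run:
```python
from h import *
o=r.get_obs();f=grab('scene')
x0,y0=269,217
Rt=R.from_rotvec(o['orientation']);w=cloud(f);t=np.nan_to_num(Rt.inv().apply(w.reshape(-1,3)-o['tcp_pos'])).reshape(400,640,3)*1000
for A,B in ((range(31,44),range(24,43,3)),(range(8,25),range(49,65,3))):
  for y in A: print(y0+y,[(tuple(int(v) for v in t[y0+y,x0+x]),int(f['image'][y0+y,x0+x].mean())) for x in B])
```

```text
248 [((107, 0, 97), 137), ((102, 6, 99), 90), ((94, 12, 99), 82), ((-9, -70, -99), 35), ((-13, -64, -96), 15), ((-8, -49, -74), 31), ((-11, -42, -68), 92)]
249 [((106, -1, 98), 135), ((98, 3, 97), 91), ((92, 9, 98), 87), ((-9, -70, -95), 46), ((-14, -65, -94), 23), ((-8, -49, -69), 31), ((-10, -42, -63), 93)]
250 [((104, -3, 101), 141), ((95, 0, 96), 91), ((89, 6, 97), 88), ((82, 12, 96), 74), ((2, -50, -55), 38), ((-7, -49, -65), 30), ((-11, -42, -60), 90)]
251 [((101, -6, 99), 139), ((94, -1, 99), 93), ((87, 4, 98), 90), ((79, 9, 97), 88), ((0, -51, -55), 62), ((-7, -49, -60), 32), ((-11, -43, -56), 91)]
252 [((99, -8, 100), 140), ((94, -1, 104), 93), ((85, 2, 99), 91), ((78, 8, 99), 88), ((72, 14, 100), 80), ((-9, -51, -59), 45), ((-11, -43, -53), 98)]
253 [((96, -11, 99), 142), ((90, -5, 100), 97), ((82, 0, 98), 92), ((74, 3, 95), 89), ((69, 11, 100), 88), ((-8, -50, -53), 83), ((-11, -43, -48), 119)]
254 [((94, -13, 100), 142), ((87, -8, 100), 115), ((79, -3, 97), 88), ((73, 2, 99), 89), ((66, 8, 98), 91), ((61, 15, 101), 116), ((52, 19, 97), 135)]
255 [((90, -17, 97), 142), ((8
[... 2522 characters left out ...]
 146), ((46, 112, 101), 144)]
237 [((78, 79, 99), 98), ((70, 85, 99), 129), ((64, 91, 100), 96), ((57, 97, 100), 103), ((50, 103, 100), 145), ((42, 108, 99), 143)]
238 [((74, 75, 97), 132), ((69, 83, 102), 141), ((61, 88, 99), 114), ((55, 94, 100), 110), ((46, 98, 96), 141), ((40, 105, 98), 142)]
239 [((73, 73, 99), 141), ((67, 81, 102), 144), ((61, 87, 103), 135), ((52, 91, 99), 127), ((44, 96, 98), 144), ((38, 103, 99), 143)]
240 [((69, 69, 96), 141), ((63, 76, 99), 143), ((58, 84, 103), 140), ((49, 87, 98), 140), ((43, 94, 99), 144), ((36, 100, 100), 144)]
241 [((69, 69, 102), 143), ((62, 75, 102), 143), ((54, 79, 99), 144), ((46, 85, 98), 144), ((41, 92, 100), 143), ((34, 98, 100), 145)]
```

The grey patches are shadows. The real tips at 80 mm open are 47 mm behind the nominal TCP, with only 1-2 mm sideways error. Computing the descent.

Run:
```python
from h import *
rv=down(CY+np.pi/2).as_rotvec()
print(delta([.4605,-.1963,-.027],rv))
```

```text
(array([ -3.6,  -8. , 128.3]), array([0.0075, 0.002 , 0.0128]))
```

Request:
step_arm(
  moves=[
    [-4,-8,30,0.007,0,0.013,80],
    [-4,-8,60,0.007,0,0.013,80],
    [-4,-8,90,0.007,0,0.013,80],
    [-4,-8,100,0.007,0,0.013,80],
    [-4,-8,100,0.007,0,0.013,80],
  ],
)

```text
clock: 18.8
tcp_pos: [0.4591, -0.1967, 0.0002]
orientation: [-1.679, -2.655, 0.002]
contact_force: [-0.0, 0.9, 0.6]
grip_width: 0.0798
gripper_force: 0.0
```

Run:
```python
from h import *
rv=down(CY+np.pi/2).as_rotvec();st()
print(delta([.4605,-.1963,-.027],rv))
```

```text
case [-205.3 -394.4   -4.8] F [-0.   0.9  0.6] g 79.8 0.0 j [ 0.8   0.58 -0.65  2.08  0.57  0.66  0.21] t 18.8
(array([-0.2,  1.5, 27.2]), array([-0.0015,  0.0002, -0.0005]))
```

Request:
step_arm(
  moves=[
    [0,1,15,0,0,0,80],
    [0,1,27,0,0,0,80],
    [0,1,27,0,0,0,80],
    [0,1,27,0,0,0,60],
    [0,1,27,0,0,0,45],
    [0,1,27,0,0,0,45],
    [0,1,27,0,0,0,45],
  ],
  grip_force=40,
)

```text
clock: 19.5
tcp_pos: [0.4603, -0.1965, -0.0262]
orientation: [1.679, 2.655, -0.002]
contact_force: [-1.6, 0.6, 5.4]
grip_width: 0.0539
gripper_force: 42.3
```

Run:
```python
from h import *
o=st();print(o['tcp_pos'])
f=grab('scene');Rt=R.from_rotvec(o['orientation']);t=fingers(f,o)
```

```text
case [-204.1 -394.6  -31.2] F [-1.6  0.6  5.4] g 53.9 42.3 j [ 0.77  0.62 -0.61  2.09  0.62  0.62  0.17] t 19.5
[ 0.46029798 -0.19647831 -0.02620572]
-40 9 z [-69. -60. -55. -54.] x [-8. -5.]
-24 1 z [-64. -64. -64. -64.] x [15. 15.]
-8 1 z [-63. -63. -63. -63.] x [12. 12.]
24 5 z [-75. -74. -72. -71.] x [-8.  2.]
```

Request:
step_arm(
  moves=[
    [0,0,-10,0,0,0,40],
    [0,0,-30,0,0,0,40],
    [0,0,-60,0,0,0,40],
    [0,0,-100,0,0,0,40],
    [0,0,-145,0,0,0,40],
    [0,0,-190,0,0,0,40],
    [0,0,-220,0,0,0,40],
    [0,0,-230,0,0,0,40],
  ],
  grip_force=60,
)

```text
clock: 20.35
tcp_pos: [0.4618, -0.1965, 0.2069]
orientation: [1.676, 2.651, -0.002]
contact_force: [0.0, -0.3, -1.2]
grip_width: 0.053
gripper_force: 63.0
```

Run:
```python
from h import *
rv=down(CY+np.pi/2).as_rotvec();o=st();print(o['tcp_pos'])
for p in ([.48,.0,.20],list(case([0,-.0335,.195])),list(case([0,.0335,.195]))): print(np.round(p,3),delta(p,rv))
```

```text
case [-202.7 -395.3  201.9] F [ 0.  -0.3 -1.2] g 53.0 63.0 j [ 1.    0.29 -0.85  1.91  0.25  1.05  0.49] t 20.4
[ 0.46179852 -0.19648522  0.20692766]
[0.48 0.   0.2 ] (array([169.7, 100.7,   6.2]), array([ 0.0022,  0.0053, -0.0006]))
[0.49  0.217 0.2  ] (array([361.9, 202.5,   5.5]), array([ 0.0022,  0.0053, -0.0006]))
[0.461 0.278 0.2  ] (array([428.9, 202.5,   5.1]), array([ 0.0022,  0.0053, -0.0006]))
```

Request:
step_arm(
  moves=[
    [30,17,0,0,0,0,40],
    [75,42,0,0,0,0,40],
    [120,67,0,0,0,0,40],
    [165,92,0,0,0,0,40],
    [210,117,0,0,0.005,0,40],
    [255,142,0,0,0.005,0,40],
    [300,167,0,0,0.005,0,40],
    [335,187,0,0,0.005,0,40],
  ],
)

```text
clock: 21.15
tcp_pos: [0.4846, 0.1881, 0.202]
orientation: [-1.677, -2.651, -0.0]
contact_force: [-0.2, 0.1, -1.1]
grip_width: 0.0534
gripper_force: 63.5
```

Request:
step_arm(
  moves=[
    [20,12,20,0,0,0,40],
    [27,15,40,0,0,0,40],
    [27,15,70,0,0,0,40],
    [27,15,80,0,0,0,40],
    [27,15,80,0,0,0,40],
  ],
)

```text
clock: 21.65
tcp_pos: [0.4857, 0.2166, 0.1211]
orientation: [-1.675, -2.65, 0.003]
contact_force: [0.2, 0.2, -0.4]
grip_width: 0.0533
gripper_force: 63.5
```

```bash
cat >> h.py <<'E'
def heldtin(f,o,name=''):
    # points of bright tin near held location, case frame mm
    c=cpts(f);tc=RC.inv().apply(o['tcp_pos']-CO)*1000
    k=(np.hypot(c[...,0]-tc[0],c[...,1]-tc[1])<45)&(c[...,2]>tc[2]-5)&(c[...,2]<tc[2]+90)&(f['image'].mean(-1)>95)
    return c,k
E
python3 - <<'E'
from h import *
rv=down(CY+np.pi/2).as_rotvec();o=st()
print(delta(case([0,-.0335,.1]),rv))
f=grab('scene');g=grab('top')
for n,h in(('scene',f),('top',g)):
    c,k=heldtin(h,o);p=c[k];print(n,len(p),np.percentile(p,[3,50,97],axis=0).round(1) if len(p) else '')
uv=proj(f,case([0,-.0335,.12]))[0].astype(int);save(f,'s10.png',(uv[0]-50,uv[1]-40,uv[0]+50,uv[1]+40),6)
E
```

```text
case [ -3.8 -32.5 116.1] F [ 0.2  0.2 -0.4] g 53.3 63.5 j [ 0.18  0.49 -0.9   1.92  0.47  0.96 -0.51] t 21.6
(array([-1.1,  3.9, 16.1]), array([-0.0053, -0.0047, -0.0004]))
scene 228 [[-27.5 -63.2 148.1]
 [ -7.2 -50.7 179.6]
 [ 22.6 -23.1 183. ]]
top 38 [[-20.9 -63.9 148.4]
 [ -3.8 -60.7 180.5]
 [ 10.9 -55.2 185.7]]
```

View pics/s10.png

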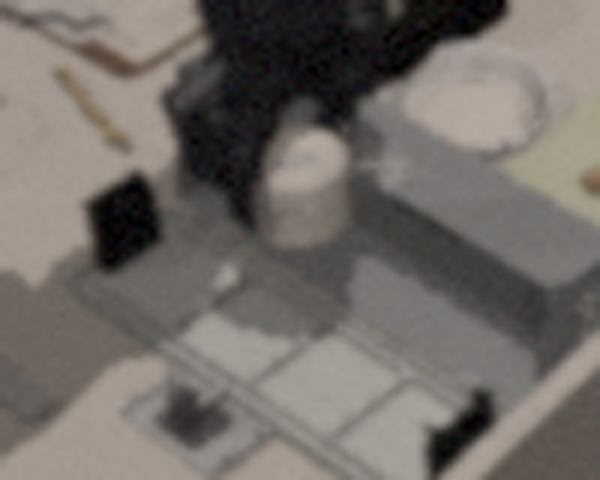

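The tin is held upright at (308,190) over the row. Fitting its centre in the case frame.

```bash
cat >> h.py <<'E'
from scipy.optimize import least_squares
def tincentre(f,o,zlo=30,zhi=61):
    c,k=heldtin(f,o);p=c[k];tz=o['tcp_pos'][2]*1000-5
    top=p[p[:,2]>tz+60]
    s=p[(p[:,2]>tz+zlo)&(p[:,2]<tz+zhi)]
    q=least_squares(lambda a:np.hypot(s[:,0]-a[0],s[:,1]-a[1])-28.5,s.mean(0)[:2]+[0,15],loss='soft_l1',f_scale=2)
    print('side',len(s),'centre',q.x.round(1),'rms',np.sqrt(np.mean(q.fun**2)).round(1),'top z',np.median(top[:,2]).round(1) if len(top) else None,'top min/max',top.min(0).round(1),top.max(0).round(1))
E
python3 - <<'E'
from h import *
o=st()
for n in('scene','scene'): tincentre(grab(n),o)
E
```

```text
case [ -1.8 -32.3 118.5] F [-0.8 -0.3 -0.3] g 53.3 63.5 j [ 0.18  0.49 -0.91  1.92  0.46  0.96 -0.51] t 21.8
side 93 centre [  0.5 -34.3] rms 1.8 top z 183.2 top min/max [-28.  -62.8 178.7] [ 26.5 -16.  189.3]
side 94 centre [  0.9 -33.9] rms 1.7 top z 184.1 top min/max [-29.1 -63.6 178.5] [ 26.6 -15.9 190.7]
```

Request:
step_arm(
  moves=[
    [0,0,40,-0.004,0,0,40],
    [0,0,80,-0.004,0,0,40],
    [0,0,105,-0.004,0,0,40],
    [0,0,118,-0.004,0,0,40],
    [0,0,118,-0.004,0,0,40],
  ],
)

```text
clock: 22.35
tcp_pos: [0.4866, 0.2179, 0.0044]
orientation: [-1.678, -2.652, -0.006]
contact_force: [0.5, -0.1, -0.9]
grip_width: 0.0531
gripper_force: 63.5
```

Run:
```python
from h import *
o=st();print(delta(o['tcp_pos'],down(CY+np.pi/2).as_rotvec())[1])
for n in('scene','scene'): tincentre(grab(n),o)
```

```text
case [ -2.4 -31.7  -0.6] F [ 0.5 -0.1 -0.9] g 53.1 63.5 j [ 0.06  0.65 -0.77  2.    0.65  0.75 -0.66] t 22.4
[ 0.0017 -0.0046 -0.001 ]
side 89 centre [ -1.  -33.2] rms 2.4 top z 63.9 top min/max [-27.6 -62.8  59.6] [ 26.6 -13.8  71.1]
side 79 centre [  0.7 -32.7] rms 1.9 top z 65.5 top min/max [-29.7 -62.1  59.9] [ 27.8 -14.6  70.8]
```

Request:
step_arm(
  moves=[
    [0,0,6,0,0,0,40],
    [0,0,12,0,0,0,40],
    [0,0,16,0,0,0,40],
    [0,0,19,0,0,0,40],
    [0,0,19,0,0,0,40],
  ],
)

```text
clock: 22.95
tcp_pos: [0.4868, 0.2182, -0.0143]
orientation: [-1.678, -2.653, -0.007]
contact_force: [0.6, 0.4, -1.1]
grip_width: 0.0533
gripper_force: 63.5
```

Run:
```python
from h import *
o=st()
for n in('scene','scene'): tincentre(grab(n),o)
```

```text
case [ -2.1 -31.5 -19.3] F [ 0.6  0.4 -1.1] g 53.3 63.5 j [ 0.04  0.68 -0.74  2.01  0.69  0.72 -0.69] t 22.9
side 137 centre [ -2.3 -33.8] rms 6.8 top z 45.4 top min/max [-27.6 -62.8  40.9] [ 26.9 -15.1  49.5]
side 136 centre [ -2.5 -33.8] rms 6.8 top z 45.7 top min/max [-28.3 -62.7  40.8] [ 27.1 -14.   51. ]
```

Inside the well, with the top at about 45.5 mm against 44 mm when seated. A touch lower, then release slowly and rise.

Request:
step_arm(
  moves=[
    [0,0,1,0,0,0,40],
    [0,0,2,0,0,0,56],
    [0,0,2,0,0,0,64],
    [0,0,2,0,0,0,70],
    [0,0,0,0,0,0,72],
    [0,0,-30,0,0,0,72],
    [0,0,-75,0,0,0,72],
    [0,0,-125,0,0,0,75],
  ],
)

```text
clock: 23.85
tcp_pos: [0.4856, 0.2171, 0.1113]
orientation: [-1.676, -2.652, -0.004]
contact_force: [0.8, -0.5, -0.4]
grip_width: 0.0751
gripper_force: 0.0
```

Request:
step_arm(
  moves=[
    [0,0,-50,0,0,0,75],
    [0,0,-100,0,0,0,80],
    [0,0,-150,0,0,0,80],
    [0,0,-150,0,0,0,80],
  ],
)

```text
clock: 24.25
tcp_pos: [0.4895, 0.2196, 0.2677]
orientation: [1.677, 2.652, 0.022]
contact_force: [-0.1, 1.1, 0.0]
grip_width: 0.08
gripper_force: 0.0
```

```bash
cat >> h.py <<'E'
def lids(f):
    c=cpts(f)
    for i,yc in enumerate((-100.5,-33.5,33.5,100.5)):
        k=(abs(c[...,0])<33)&(abs(c[...,1]-yc)<33)&(c[...,2]>36)&(c[...,2]<56);p=c[k]
        if len(p)>60: print('well',i,len(p),'top',np.median(p[:,2]).round(1),'mid',((np.percentile(p,2,axis=0)+np.percentile(p,98,axis=0))/2).round(1)[:2],'mean',p.mean(0).round(1))
def tin(f,x,y):
    w=cloud(f);k=(np.hypot(w[...,0]-x,w[...,1]-y)<.07)&(w[...,2]>.03)&(w[...,2]<.05)&(np.ptp(f['image'].astype(int),axis=-1)<45)
    q=w[k];print('tin',len(q),((q.min(0)+q.max(0))/2).round(4) if len(q) else '',q.mean(0).round(4))
E
python3 - <<'E'
from h import *
rv=down(CY+np.pi/2).as_rotvec();o=st();print(o['tcp_pos'])
f=grab('scene');g=grab('top')
for h in(f,g): lids(h);tin(h,.425,-.339)
c=cpts(g);k=(abs(c[...,1])<140)&(c[...,0]>40)&(c[...,0]<160)&(c[...,2]>60);print('cover',k.sum(),np.nanmedian(c[k][:,2]))
for p in ([.45,-.18,.27],[.4265,-.337,.20]): print(p,delta(p,rv))
E
```

```text
case [  0.9 -31.4 262.7] F [-0.1  1.1  0. ] g 80.0 0.0 j [ 0.29  0.33 -1.01  1.77  0.3   1.2  -0.36] t 24.2
[0.48950185 0.21955036 0.26767246]
well 1 178 top 45.4 mid [ -3.1 -35.7] mean [ -4.3 -36.7  44.7]
tin 400 [ 0.427  -0.3368  0.0375] [ 0.4264 -0.3385  0.0386]
well 1 246 top 44.7 mid [ -5.  -34.7] mean [ -4.9 -34.8  44.6]
tin 250 [ 0.4253 -0.3386  0.038 ] [ 0.4249 -0.3385  0.0382]
cover 1107 104.04171735870375
[0.45, -0.18, 0.27] (array([-342.7, -203.5,  -10.5]), array([ 0.0052, -0.0036, -0.0011]))
[0.4265, -0.337, 0.2] (array([-474.8, -292.3,   58.6]), array([ 0.0052, -0.0036, -0.0011]))
```

The first tin is seated: top 44.7 mm, within the row's tolerance. On to the second tin.

Request:
step_arm(
  moves=[
    [-475,-292,-5,0.005,0,0,80],
    [-475,-292,-5,0.005,0,0,80],
    [-475,-292,-5,0.005,0,0,80],
    [-475,-292,-5,0.005,0,0,80],
    [-475,-292,-5,0.005,0,0,80],
    [-475,-292,-5,0.005,0,0,80],
    [-475,-292,-5,0.005,0,0,80],
    [-475,-292,-5,0.005,0,0,80],
  ],
)

```text
clock: 25.15
tcp_pos: [0.4415, -0.1828, 0.2606]
orientation: [-1.675, -2.648, 0.0]
contact_force: [1.2, 0.8, -0.1]
grip_width: 0.0802
gripper_force: 0.0
```

Request:
step_arm(
  moves=[
    [-40,-25,0,0,0,0,80],
    [-80,-50,0,0,0,0,80],
    [-90,-55,0,0,0,0,80],
  ],
)

```text
clock: 25.45
tcp_pos: [0.4289, -0.2916, 0.2593]
orientation: [-1.685, -2.64, 0.001]
contact_force: [-1.4, 0.2, -1.1]
grip_width: 0.08
gripper_force: 0.0
```

Run:
```python
from h import *
rv=down(CY+np.pi/2).as_rotvec();o=st();print(o['tcp_pos'])
tin(grab('top'),.425,-.339)
print(delta([.4265,-.337,.10],rv))
```

```text
case [-273.2 -467.1  254.3] F [-1.4  0.2 -1.1] g 80.0 0.0 j [ 1.13  0.25 -0.77  1.81  0.19  1.17  0.74] t 25.4
[ 0.42893942 -0.29157872  0.25927873]
tin 65 [ 0.422  -0.3209  0.038 ] [ 0.4235 -0.32    0.0373]
(array([-42. , -21.7, 159.2]), array([-0.0045, -0.0076, -0.0082]))
```

Request:
step_arm(
  moves=[
    [-42,-21,30,-0.004,-0.007,-0.008,80],
    [-42,-21,75,-0.004,-0.007,-0.008,80],
    [-42,-21,120,-0.004,-0.007,-0.008,80],
    [-42,-21,155,-0.004,-0.007,-0.008,80],
    [-42,-21,155,-0.004,-0.007,-0.008,80],
  ],
)

```text
clock: 26.0
tcp_pos: [0.4271, -0.3281, 0.1015]
orientation: [-1.661, -2.657, -0.003]
contact_force: [-1.1, 0.2, -0.2]
grip_width: 0.0799
gripper_force: 0.0
```

Run:
```python
from h import *
rv=down(CY+np.pi/2).as_rotvec();o=st();print(o['tcp_pos'])
f=grab('scene');tin(f,.425,-.339);fingers(f,o)
print(delta([.4265,-.337,.0],rv))
uv=proj(f,[.425,-.339,.03])[0].astype(int);save(f,'s11.png',(uv[0]-60,uv[1]-60,uv[0]+60,uv[1]+30),5)
```

```text
case [-290.6 -499.3   96.5] F [-1.1  0.2 -0.2] g 79.9 0.0 j [ 1.08  0.47 -0.69  1.93  0.37  0.88  0.66] t 26.0
[ 0.42710545 -0.32809862  0.10149589]
tin 397 [ 0.4273 -0.337   0.0371] [ 0.4265 -0.3387  0.0386]
-56 6 z [-73. -64. -61. -61.] x [-8. -6.]
-48 5 z [-71. -66. -58. -56.] x [-8. -7.]
40 13 z [-71. -58. -49. -48.] x [-10.  -1.]
(array([ -6. ,  -5.9, 104.6]), array([-0.0002, -0.0037,  0.0098]))
```

View pics/s11.png

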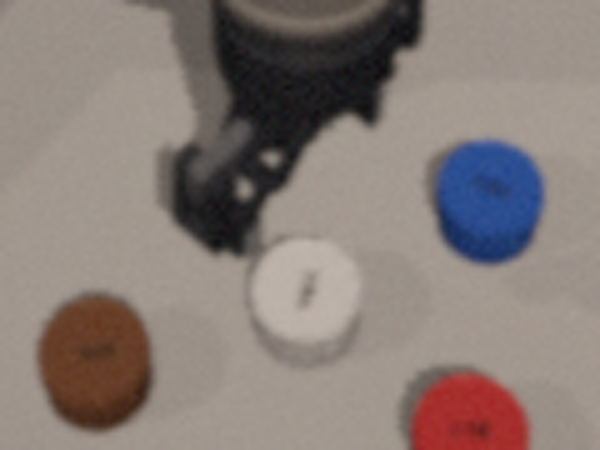

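The plain tin is at (305,295), with blue, red and brown well clear. Descending.

Request:
step_arm(
  moves=[
    [-6,-6,30,0,-0.004,0.01,80],
    [-6,-6,60,0,-0.004,0.01,80],
    [-6,-6,90,0,-0.004,0.01,80],
    [-6,-6,100,0,-0.004,0.01,80],
    [-6,-6,100,0,-0.004,0.01,80],
  ],
)

```text
clock: 26.55
tcp_pos: [0.4288, -0.3399, 0.0074]
orientation: [1.677, 2.649, -0.002]
contact_force: [0.2, -0.3, -0.4]
grip_width: 0.08
gripper_force: 0.0
```

Run:
```python
from h import *
rv=down(CY+np.pi/2).as_rotvec();o=st()
print(delta([.4258,-.3363,-.027],rv))
```

```text
case [-294.1 -510.6    2.4] F [ 0.2 -0.3 -0.4] g 80.0 0.0 j [ 1.01  0.6  -0.59  1.98  0.51  0.7   0.55] t 26.6
(array([ 4.7, -1.3, 34.3]), array([ 0.002 ,  0.0061, -0.0018]))
```

Request:
step_arm(
  moves=[
    [4,-1,15,0.002,0.006,0,80],
    [4,-1,28,0.002,0.006,0,80],
    [4,-1,33,0.002,0.006,0,80],
    [4,-1,33,0.002,0.006,0,65],
    [4,-1,33,0.002,0.006,0,45],
    [4,-1,33,0.002,0.006,0,45],
    [4,-1,33,0.002,0.006,0,45],
    [4,-1,33,0.002,0.006,0,45],
  ],
  grip_force=50,
)

```text
clock: 27.35
tcp_pos: [0.4262, -0.3376, -0.0258]
orientation: [1.681, 2.652, -0.0]
contact_force: [-0.5, 0.8, 2.4]
grip_width: 0.0529
gripper_force: 52.6
```

Request:
step_arm(
  moves=[
    [0,0,-10,0,0,0,40],
    [0,0,-30,0,0,0,40],
    [0,0,-60,0,0,0,40],
    [0,0,-100,0,0,0,40],
    [0,0,-145,0,0,0,40],
    [0,0,-190,0,0,0,40],
    [0,0,-220,0,0,0,40],
    [0,0,-235,0,0,0,40],
  ],
  grip_force=60,
)

```text
clock: 28.15
tcp_pos: [0.4269, -0.3376, 0.2123]
orientation: [1.679, 2.65, -0.002]
contact_force: [-0.2, -0.7, -0.5]
grip_width: 0.053
gripper_force: 63.1
```

Run:
```python
from h import *
rv=down(CY+np.pi/2).as_rotvec();o=st();print(o['tcp_pos'])
for p in ([.46,-.1,.20],list(case([-.001,.0345,.195]))): print(np.round(p,3),delta(p,rv))
```

```text
case [-294.9 -507.8  207.3] F [-0.2 -0.7 -0.5] g 53.0 63.1 j [ 1.16  0.34 -0.75  1.82  0.26  1.08  0.76] t 28.1
[ 0.42689418 -0.33764427  0.21229922]
[ 0.46 -0.1   0.2 ] (array([200.8, 131.4,  11.6]), array([ 0.0016,  0.0046, -0.0026]))
[0.46  0.278 0.2  ] (array([543.1, 292.5,  10.3]), array([ 0.0016,  0.0046, -0.0026]))
```

Request:
step_arm(
  moves=[
    [25,15,0,0,0,0,40],
    [68,38,0,0,0,0,40],
    [111,61,0,0,0,0,40],
    [154,84,0,0,0,0,40],
    [197,107,0,0,0,0,40],
    [240,130,0,0,0,0,40],
    [283,153,0,0,0,0,40],
    [326,176,0,0,0,0,40],
  ],
)

```text
clock: 28.95
tcp_pos: [0.4447, 0.0342, 0.2081]
orientation: [-1.682, -2.653, 0.002]
contact_force: [0.9, -0.8, -0.5]
grip_width: 0.053
gripper_force: 63.0
```

Request:
step_arm(
  moves=[
    [43,23,0,0,0,0,40],
    [86,46,0,0,0,0,40],
    [129,69,0,0,0,0,40],
    [172,92,0,0,0,0,40],
    [205,110,0,0,0,0,40],
    [217,116,30,0,0,0,40],
    [217,116,70,0,0,0,40],
    [217,116,90,0,0,0,40],
  ],
)

```text
clock: 29.75
tcp_pos: [0.4557, 0.2775, 0.1148]
orientation: [-1.678, -2.653, 0.008]
contact_force: [-0.4, -1.2, -1.0]
grip_width: 0.0533
gripper_force: 63.1
```

Request:
step_arm(
  moves=[
    [0,0,0,0,0,0,40],
    [0,0,0,0,0,0,40],
  ],
)

```text
clock: 29.95
tcp_pos: [0.4577, 0.2784, 0.1185]
orientation: [-1.681, -2.653, 0.002]
contact_force: [0.2, -0.7, -1.5]
grip_width: 0.0527
gripper_force: 63.1
```

Run:
```python
from h import *
rv=down(CY+np.pi/2).as_rotvec();o=st()
for n in('scene','scene'): tincentre(grab(n),o)
print(delta(case([-.001,.0345,.02]),rv))
```

```text
case [ -2.6  35.3 113.5] F [ 0.2 -0.7 -1.5] g 52.7 63.1 j [ 0.06  0.51 -0.92  1.92  0.49  0.96 -0.66] t 29.9
side 96 centre [-1.8 36.5] rms 2.4 top z 178.0 top min/max [-26.7   4.9 173.6] [ 27.5  53.9 182.2]
side 88 centre [-0.6 36.8] rms 1.6 top z 178.9 top min/max [-27.8   5.4 175. ] [ 26.   55.7 182.4]
(array([-0.9,  0.2, 94.8]), array([ 0.0019,  0.0001, -0.003 ]))
```

Request:
step_arm(
  moves=[
    [-2,2,40,0,0,0,40],
    [-2,2,80,0,0,0,40],
    [-2,2,105,0,0,0,40],
    [-2,2,113,0,0,0,40],
    [-2,2,113,0,0,0,40],
  ],
)

```text
clock: 30.55
tcp_pos: [0.4611, 0.2776, 0.0059]
orientation: [1.682, 2.653, -0.0]
contact_force: [0.1, 0.5, -0.8]
grip_width: 0.0529
gripper_force: 63.2
```

Run:
```python
from h import *
rv=down(CY+np.pi/2).as_rotvec();o=st()
for n in('scene','scene'): tincentre(grab(n),o)
print(delta(o['tcp_pos'],rv))
```

```text
case [ 0.1 33.2  0.9] F [ 0.1  0.5 -0.8] g 52.9 63.2 j [-0.05  0.66 -0.79  1.98  0.67  0.78 -0.8 ] t 30.6
side 86 centre [ 1.6 33.8] rms 5.0 top z 65.6 top min/max [-27.8   5.3  61. ] [28.5 51.9 78. ]
side 81 centre [ 2.2 34.2] rms 5.2 top z 66.5 top min/max [-25.5   4.3  61.1] [29.1 52.9 73.1]
(array([-0.4, -1.2,  1.4]), array([ 0.0028,  0.    , -0.0029]))
```

Centred at about (1, 33.8) against a target of (0, 33.5). Lowering gently.

Request:
step_arm(
  moves=[
    [0,-1,6,0,0,0,40],
    [0,-1,12,0,0,0,40],
    [0,-1,16,0,0,0,40],
    [0,-1,20,0,0,0,40],
    [0,-1,21,0,0,0,40],
  ],
)

```text
clock: 31.15
tcp_pos: [0.46, 0.2768, -0.0142]
orientation: [1.681, 2.652, -0.002]
contact_force: [-6.3, -5.9, 28.0]
grip_width: 0.053
gripper_force: 66.3
```

Run:
```python
from h import *
o=st();tincentre(grab('scene'),o)
```

```text
case [ -1.2  33.  -19.2] F [-6.3 -5.9 28. ] g 53.0 66.3 j [-0.07  0.69 -0.76  1.99  0.71  0.74 -0.83] t 31.1
side 100 centre [-2.  33.7] rms 7.2 top z 45.4 top min/max [-27.2 -11.5  41. ] [24.3 52.5 51.1]
```

Request:
step_arm(
  moves=[
    [0,0,-2,0,0,0,40],
    [0,0,-2,0,0,0,56],
    [0,0,-2,0,0,0,64],
    [0,0,-2,0,0,0,70],
    [0,0,-3,0,0,0,72],
    [0,0,-30,0,0,0,72],
    [0,0,-75,0,0,0,72],
    [0,0,-125,0,0,0,70],
  ],
)

```text
clock: 32.0
tcp_pos: [0.4588, 0.2765, 0.1099]
orientation: [-1.68, -2.653, 0.004]
contact_force: [1.5, 0.3, 0.5]
grip_width: 0.0697
gripper_force: 0.0
```

Request:
step_arm(
  moves=[
    [0,0,-50,0,0,0,60],
    [0,0,-100,0,0,0,60],
    [0,0,-150,0,0,0,60],
    [0,0,-150,0,0,0,60],
  ],
)

```text
clock: 32.4
tcp_pos: [0.4623, 0.2803, 0.2664]
orientation: [1.679, 2.649, 0.015]
contact_force: [0.8, -0.2, -0.4]
grip_width: 0.0602
gripper_force: 0.0
```

Run:
```python
from h import *
rv=down(CY+np.pi/2).as_rotvec();o=st();print(o['tcp_pos'])
f=grab('scene');g=grab('top')
for h in(f,g): lids(h)
barfit(g,8,-120,220)
c=cpts(g);k=(abs(c[...,0]+120)<25)&(abs(c[...,1]-220)<45)&(c[...,2]>18)&(c[...,2]<45);p=c[k];print('grip',len(p),((np.percentile(p,2,axis=0)+np.percentile(p,98,axis=0))/2).round(1),p.mean(0).round(1))
print(delta(case([-.118,.220,.15]),rv))
```

```text
case [  2.4  35.1 261.4] F [ 0.8 -0.2 -0.4] g 60.2 0.0 j [ 0.17  0.35 -1.03  1.76  0.32  1.21 -0.51] t 32.4
[0.46229776 0.28033595 0.26637833]
well 1 178 top 45.5 mid [ -3.5 -35.9] mean [ -4.4 -37.   45. ]
well 2 169 top 45.2 mid [-2.  31.3] mean [-2.6 30.5 44.8]
well 1 242 top 44.4 mid [ -4.4 -34.8] mean [ -4.4 -34.7  44.6]
well 2 247 top 44.7 mid [-4.  31.5] mean [-4.  31.4 44.5]
bar n 314 slope x/y [-6.66000e-02 -9.97461e+01] z/y [0.0099 1.1619] y range [ 58.  383.4]
grip 26 [-122.6  234.9   30.2] [-122.8  235.    30.5]
(array([ 186.5, -118.1,  105. ]), array([ 0.0024,  0.0011, -0.003 ]))
```

Both tins are in wells 1 and 2. Checking the bar, which is partly hidden from the top.

Run:
```python
from h import *
for n in('scene','top'):
    f=grab(n);c=cpts(f)
    k=(abs(c[...,0]+120)<25)&(abs(c[...,1]-220)<45)&(c[...,2]>16)&(c[...,2]<45);p=c[k];print(n,'grip',len(p),(np.percentile(p,2,axis=0)).round(1),np.percentile(p,98,axis=0).round(1)) if len(p) else print(n,'none')
    for y in (90,130,170,270,310,350):
        k=(abs(c[...,0]+120)<40)&(abs(c[...,1]-y)<15)&(c[...,2]>4.5)&(c[...,2]<16);p=c[k];print(y,len(p),p.mean(0).round(1) if len(p) else '')
uv=proj(f,case([-.12,.22,.01]))[0].astype(int);print(uv);save(f,'t12.png',(uv[0]-80,uv[1]-60,uv[0]+80,uv[1]+60),5)
```

```text
scene grip 63 [-127.2  196.9   16.7] [-111.4  242.4   34. ]
90 47 [-121.    90.     8.3]
130 44 [-123.5  129.8    8.9]
170 37 [-122.5  170.1    8.7]
270 27 [-117.4  273.3    8.6]
310 37 [-118.5  309.5    9.2]
350 29 [-117.7  350.9    8.5]
top grip 29 [-129.   224.1   22.7] [-116.1  243.4   35.3]
90 0 
130 0 
170 0 
270 70 [-122.7  268.7    8.9]
310 70 [-119.7  310.     7.9]
350 66 [-122.3  350.     8. ]
[187 286]
```

View pics/t12.png

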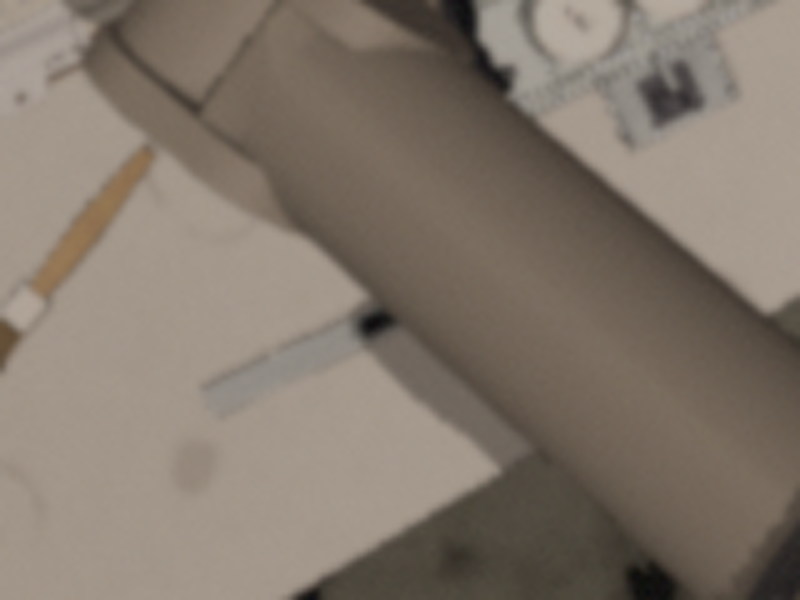

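The bar lies undisturbed at the arm's edge; its grip shows at (375,322). That was the last picture view, so numbers only from here. Going to regrasp it at the same reading.

Request:
step_arm(
  moves=[
    [40,-25,0,0,0,0,50],
    [80,-50,0,0,0,0,50],
    [120,-76,0,0,0,0,50],
    [160,-101,0,0,0,0,50],
    [186,-118,20,0,0,0,50],
    [186,-118,65,0,0,0,50],
    [186,-118,105,0,0,0,50],
    [186,-118,105,0,0,0,50],
  ],
)

```text
clock: 33.4
tcp_pos: [0.2711, 0.3904, 0.1489]
orientation: [-1.679, -2.654, 0.019]
contact_force: [-0.7, -1.2, -0.3]
grip_width: 0.0501
gripper_force: 0.0
```

Request:
step_arm(
  moves=[
    [0,0,0,0,0,0,50],
  ],
)

```text
clock: 33.5
tcp_pos: [0.2729, 0.3944, 0.154]
orientation: [-1.68, -2.654, 0.005]
contact_force: [0.4, 0.2, 0.5]
grip_width: 0.0502
gripper_force: 0.0
```

Run:
```python
from h import *
rv=down(CY+np.pi/2).as_rotvec();o=st()
print(delta(case([-.119,.2205,.06]),rv),delta(case([-.119,.2205,-.0105]),rv))
```

```text
case [-119.7  219.5  149. ] F [0.4 0.2 0.5] g 50.2 0.0 j [-0.22  0.39 -1.05  2.01  0.41  0.98 -1.03] t 33.5
(array([ 1.1,  1. , 89. ]), array([-0.0032,  0.0008, -0.0017])) (array([  1.2,   1.2, 159.5]), array([-0.0032,  0.0008, -0.0017]))
```

Request:
step_arm(
  moves=[
    [1,1,45,-0.003,0,0,50],
    [1,1,90,-0.003,0,0,50],
    [1,1,120,-0.003,0,0,50],
    [1,1,135,-0.003,0,0,50],
    [1,1,135,-0.003,0,0,50],
  ],
)

```text
clock: 34.0
tcp_pos: [0.2747, 0.3963, 0.0194]
orientation: [1.682, 2.651, 0.002]
contact_force: [-0.3, -0.3, 0.5]
grip_width: 0.05
gripper_force: 0.0
```

Run:
```python
from h import *
rv=down(CY+np.pi/2).as_rotvec();o=st()
print(delta(case([-.119,.2205,-.0105]),rv))
```

```text
case [-117.3  220.4   14.4] F [-0.3 -0.3  0.5] g 50.0 0.0 j [-0.4   0.59 -0.86  2.11  0.67  0.74 -1.26] t 34.0
(array([ 0.1, -1.7, 24.9]), array([ 0.0022,  0.0007, -0.0036]))
```

Request:
step_arm(
  moves=[
    [0,-2,15,0.002,0,-0.003,50],
    [0,-2,24,0.002,0,-0.003,50],
    [0,-2,25,0.002,0,-0.003,50],
    [0,-2,25,0.002,0,-0.003,30],
    [0,-2,25,0.002,0,-0.003,5],
    [0,-2,25,0.002,0,-0.003,5],
    [0,-2,25,0.002,0,-0.003,5],
    [0,-2,25,0.002,0,-0.003,5],
  ],
  grip_force=70,
)

```text
clock: 34.8
tcp_pos: [0.2728, 0.3958, -0.0046]
orientation: [1.677, 2.655, 0.003]
contact_force: [-1.2, -1.1, 6.5]
grip_width: 0.0118
gripper_force: 69.1
```

Request:
step_arm(
  moves=[
    [0,0,-15,0,0,0,5],
    [0,0,-45,0,0,0,5],
    [0,0,-85,0,0,0,5],
    [0,0,-125,0,0,0,5],
    [0,0,-155,0,0,0,5],
    [0,0,-155,0,0,0,5],
  ],
)

```text
clock: 35.4
tcp_pos: [0.2734, 0.3978, 0.1534]
orientation: [1.677, 2.654, 0.012]
contact_force: [1.0, -0.5, -1.5]
grip_width: 0.0117
gripper_force: 68.9
```

Run:
```python
from h import *
rv=down(CY+np.pi/2).as_rotvec();o=st()
for n in('scene','top'): barfit(grab(n),o['tcp_pos'][2]*1000-5+20,-120,220)
print(delta(case([.003,0,.145]),rv))
```

```text
case [-117.8  222.3  148.4] F [ 1.  -0.5 -1.5] g 11.7 68.9 j [-0.23  0.39 -1.05  2.01  0.42  0.97 -1.04] t 35.4
bar n 312 slope x/y [-2.250000e-02 -1.172342e+02] z/y [1.400000e-03 1.666095e+02] y range [ 81.4 361.1]
bar n 327 slope x/y [ 3.200000e-03 -1.221702e+02] z/y [5.200000e-03 1.633905e+02] y range [ 78.1 209.1]
(array([-2.201e+02,  1.227e+02,  1.000e-01]), array([ 0.0021,  0.0009, -0.0003]))
```

Bar in hand. Carrying it over the case.

Request:
step_arm(
  moves=[
    [-40,23,0,0,0,0,5],
    [-80,45,0,0,0,0,5],
    [-120,67,0,0,0,0,5],
    [-160,90,0,0,0,0,5],
    [-195,110,0,0,0,0,5],
    [-215,120,0,0,0,0,5],
    [-219,122,30,0,0,0,5],
    [-219,122,50,0,0,0,5],
  ],
)

```text
clock: 36.3
tcp_pos: [0.4765, 0.2474, 0.0964]
orientation: [-1.681, -2.653, 0.005]
contact_force: [-0.2, -0.7, -2.6]
grip_width: 0.0111
gripper_force: 68.8
```

Request:
step_arm(
  moves=[
    [0,0,0,0,0,0,5],
    [0,0,0,0,0,0,5],
  ],
)

```text
clock: 36.5
tcp_pos: [0.4755, 0.2499, 0.0988]
orientation: [-1.676, -2.656, 0.002]
contact_force: [-0.4, -0.9, -2.2]
grip_width: 0.0112
gripper_force: 68.8
```

```bash
cat >> h.py <<'E'
def barbins(f,zc,cx=0):
    c=cpts(f)
    for y in range(-135,136,30):
        k=(abs(c[...,0]-cx)<25)&(abs(c[...,1]-y)<12)&(abs(c[...,2]-zc)<7);p=c[k]
        if len(p)>8: print(y,len(p),'x',np.percentile(p[:,0],[4,50,96]).round(1),'z',np.median(p[:,2]).round(1))
    k=(abs(c[...,0]-cx)<9)&(abs(c[...,1])<170)&(abs(c[...,2]-zc)<5);print('ends',np.percentile(c[k][:,1],[.3,99.7]).round(1))
E
python3 - <<'E'
from h import *
rv=down(CY+np.pi/2).as_rotvec();o=st()
for n in('scene','top'):
    f=grab(n);print(n);barbins(f,o['tcp_pos'][2]*1000-5+17.5)
print(delta(case([0,0,.036]),rv))
E
```

```text
case [ 1.3  2.  93.8] F [-0.4 -0.9 -2.2] g 11.2 68.8 j [ 0.11  0.54 -0.92  1.93  0.54  0.93 -0.63] t 36.5
scene
-135 34 x [-9.2 -1.8  9.4] z 112.6
-105 38 x [-10.2   0.5   9.5] z 112.5
-75 40 x [-10.7  -2.   11.3] z 113.0
-45 40 x [-9.9 -0.2  9.8] z 112.7
-15 27 x [-9.5 -5.1 11.8] z 112.4
15 20 x [-11.3  -7.1  -2.9] z 113.0
45 30 x [-10.8  -3.8   8.6] z 113.0
75 32 x [-9.8 -3.3  9.1] z 113.3
105 32 x [-9.4 -2.6  9.9] z 112.7
135 29 x [-9.1 -0.1 11.4] z 111.9
ends [-140.9  144. ]
top
-135 41 x [-11.4  -2.3   8.8] z 112.7
-105 56 x [-10.8  -1.4  10. ] z 112.7
-75 50 x [-11.   -1.6   9.6] z 113.1
-45 51 x [-11.3  -0.9   8.6] z 112.6
-15 21 x [-12.1  -5.2  10.5] z 113.7
ends [-140.7  144.5]
(array([-2.2, -2.7, 59.3]), array([0.0016, 0.0001, 0.0013]))
```

Bar aligned within about 1 mm, 1.7 mm to be trimmed in y. Lowering into the saddles.

Request:
step_arm(
  moves=[
    [-2,0,20,0,0,0,5],
    [-2,0,40,0,0,0,5],
    [-2,0,48,0,0,0,5],
    [-2,0,53,0,0,0,5],
    [-2,0,56,0,0,0,5],
    [-2,0,56,0,0,0,5],
  ],
)

```text
clock: 37.2
tcp_pos: [0.4778, 0.2485, 0.0441]
orientation: [1.677, 2.655, 0.002]
contact_force: [-0.6, 0.5, -1.3]
grip_width: 0.0117
gripper_force: 68.8
```

Run:
```python
from h import *
o=st();f=grab('scene');barbins(f,o['tcp_pos'][2]*1000-5+17.5)
```

```text
case [ 2.7 -0.3 39.1] F [-0.6  0.5 -1.3] g 11.7 68.8 j [ 0.06  0.61 -0.85  1.97  0.62  0.84 -0.69] t 37.2
-135 67 x [-17.7  -0.8  23. ] z 57.9
-105 36 x [-9.4 -0.2 12.7] z 58.0
-75 37 x [-8.6  0.7 12.4] z 57.6
-45 35 x [-8.4  1.8 13.3] z 58.0
-15 25 x [-8.5 -4.   9.9] z 58.5
15 16 x [-12.3  -6.6  -1.5] z 56.7
45 23 x [-7.8 -1.3  7.8] z 58.6
75 24 x [-7.9 -0.5  6. ] z 58.5
105 26 x [-8.7 -0.2  9.7] z 57.8
135 47 x [-18.4   2.2  22. ] z 57.7
ends [-146.6  149.4]
```

Request:
step_arm(
  moves=[
    [0,-1,2,0,0,0,5],
    [0,-1,4,0,0,0,5],
    [0,-1,4,0,0,0,5],
    [0,-1,3,0,0,0,20],
    [0,-1,3,0,0,0,35],
    [0,-1,2,0,0,0,45],
    [0,-1,0,0,0,0,45],
  ],
)

```text
clock: 37.95
tcp_pos: [0.4765, 0.2477, 0.0436]
orientation: [1.677, 2.656, 0.001]
contact_force: [0.0, 0.7, -0.9]
grip_width: 0.0451
gripper_force: 0.0
```

Run:
```python
from h import *
o=st();f=grab('scene');barbins(f,56);f=grab('top');barbins(f,56)
```

```text
case [ 1.2 -0.4 38.6] F [ 0.   0.7 -0.9] g 45.1 0.0 j [ 0.06  0.61 -0.85  1.97  0.62  0.84 -0.69] t 38.0
-135 66 x [-17.3   0.7  23. ] z 57.2
-105 39 x [-8.8 -0.6 10.8] z 56.5
-75 38 x [-9.4 -0.7 10.5] z 57.0
-45 38 x [-8.3  0.9 11.4] z 56.9
-15 22 x [-8.7 -3.5  6.6] z 56.6
105 23 x [-9.4 -4.6  3.8] z 56.2
135 45 x [-16.    2.5  21.6] z 56.5
ends [-147.1  149.6]
-135 68 x [-19.6  -2.1  19.7] z 55.7
-105 48 x [-10.2  -0.8   8.9] z 56.7
-75 51 x [-11.5  -1.8  10.1] z 56.0
-45 57 x [-12.   -0.4   9.6] z 55.4
-15 11 x [-7.5  3.  13.1] z 55.9
135 32 x [-20.1  -8.7   8. ] z 54.7
ends [-146.6  147.3]
```

The bar is seated: level, centred, top about 56 mm. Now planning the sweep from behind to shut the cover.

Request:
step_arm(
  moves=[
    [0,0,-10,0,0,0,45],
    [0,0,-40,0,0,0,45],
    [0,0,-85,0,0,0,20],
    [0,0,-135,0,0,0,0],
    [0,0,-180,0,0,0,0],
    [0,0,-190,0,0,0,0],
  ],
)

```text
clock: 38.65
tcp_pos: [0.4782, 0.2502, 0.2395]
orientation: [1.674, 2.652, 0.012]
contact_force: [0.5, 0.8, 0.6]
grip_width: 0.0003
gripper_force: 0.0
```

Run:
```python
from h import *
rv=down(CY+np.pi/2).as_rotvec();o=st()
g=grab('scene');c=cpts(g);g2=grab('top');c2=cpts(g2);lids(g2);barbins(g2,56)
for nm,q in(('s',c),('t',c2)):
  for y in (-40,-20,0,20,40):
    print(nm,y,[(x,int(np.nan_to_num(np.nanmax(np.append(q[...,2][(abs(q[...,0]-x)<6)&(abs(q[...,1]-y)<10)&(q[...,2]<150)],-99))))) for x in range(60,241,12)])
for th in np.r_[1.75:-.01:-.175]:
    def P(X,Z): return np.array([48+X*np.cos(th)+Z*np.sin(th),14-X*np.sin(th)+Z*np.cos(th)])
    print(round(th,2),'edge',P(-96,68).round(),'C',(P(-80,68)).round())
print(delta(case([.185,0,.2]),rv))
```

```text
case [  3.8   1.1 234.5] F [0.5 0.8 0.6] g 0.3 0.0 j [ 0.23  0.38 -1.04  1.79  0.36  1.17 -0.47] t 38.6
well 0 76 top 53.3 mid [  -0.8 -100.5] mean [  -1.1 -104.3   53.2]
well 1 179 top 46.4 mid [ -5. -35.] mean [ -7.2 -36.3  47. ]
well 2 120 top 45.0 mid [-4.1 23.8] mean [-7.2 25.5 45.7]
-135 73 x [-19.4  -1.1  19.4] z 55.4
-105 49 x [-10.6  -0.9   8.7] z 55.6
-75 51 x [-11.3  -0.1   9.5] z 56.9
-45 59 x [-11.8  -0.8  13.2] z 54.9
-15 20 x [-11.9  -7.9   9.2] z 55.5
15 22 x [-17.3  -8.   10.8] z 55.2
45 21 x [-10.3  -0.2  12.6] z 55.9
ends [-146.5   40. ]
s -40 [(60, 18), (72, 113), (84, 111), (96, 106), (108, 105), (120, 104), (132, 100), (144, -99), (156, -99), (168, -99), (180, -99), (192, -99), (204, -99), (216, 7), (228, 24), (240, 22)]
s -20 [(60, 117), (72, 119), (84, 111), (96, 110), (108, 104), (120, 103), (132, 100), (144, 93), (156, -99), (168, -99), (180, -99), (192, -99), (204, -99), (216, 10), (228, 11), (240, 20)]
s 0 [(60, 116), (72, 120), (84, 113), (96, 109), (108, 106), (120, 103), (132, 101), (144, -99), (156, -99), (168, -99), (180, -99), (192, -99), (204, -99),
[... 1102 characters left out ...]
3), (204, 12), (216, 12), (228, 20), (240, 22)]
t 40 [(60, 21), (72, 110), (84, 107), (96, 110), (108, 109), (120, 107), (132, 102), (144, -99), (156, 7), (168, 11), (180, 11), (192, 7), (204, 23), (216, 21), (228, 19), (240, 14)]
1.75 edge [132.  96.] C [129.  81.]
1.58 edge [116. 110.] C [116.  94.]
1.4 edge [ 99. 120.] C [101. 104.]
1.22 edge [ 79. 127.] C [ 85. 112.]
1.05 edge [ 59. 131.] C [ 67. 117.]
0.87 edge [ 39. 131.] C [ 49. 119.]
0.7 edge [ 18. 128.] C [ 31. 118.]
0.52 edge [ -1. 121.] C [ 13. 113.]
0.35 edge [-19. 111.] C [ -4. 105.]
0.17 edge [-35.  98.] C [-19.  95.]
-0.0 edge [-48.  82.] C [-32.  82.]
(array([1.000e-01, 1.826e+02, 3.180e+01]), array([0.005 , 0.0009, 0.0002]))
```

Request:
step_arm(
  moves=[
    [0,40,0,0.005,0,0,0],
    [0,80,0,0.005,0,0,0],
    [0,120,0,0.005,0,0,0],
    [0,160,10,0.005,0,0,0],
    [0,182,40,0.005,0,0,0],
    [0,182,80,0.005,0,0,0],
    [0,182,100,0.005,0,0,0],
    [0,182,100,0.005,0,0,0],
  ],
)

```text
clock: 39.55
tcp_pos: [0.6381, 0.3239, 0.1285]
orientation: [-1.673, -2.652, 0.018]
contact_force: [-0.2, -1.0, 0.7]
grip_width: 0.0001
gripper_force: 0.0
```

Run:
```python
from h import *
rv=down(CY+np.pi/2).as_rotvec();o=st()
f=grab('top');c=cpts(f)
f=grab('scene');c=cpts(f);tc=RC.inv().apply(o['tcp_pos']-CO)*1000
k=(abs(c[...,0]-tc[0])<22)&(abs(c[...,1]-tc[1])<22)&(c[...,2]>125)&(f['image'].mean(-1)<70);p=c[k];print(k.sum(),np.percentile(p,[2,98],axis=0).round() if len(p) else '')
print(delta(case([.175,0,.046]),rv))
```

```text
case [179.8  -1.  123.5] F [-0.2 -1.   0.7] g 0.1 0.0 j [-0.04  0.77 -0.86  1.45  0.59  1.21 -0.53] t 39.5
273 [[159. -21. 170.]
 [199.   9. 446.]]
(array([ 0.1, -7.5, 83.2]), array([-0.0046,  0.0002,  0.0009]))
```

Request:
step_arm(
  moves=[
    [0,0,30,-0.004,0,0,0],
    [0,0,60,-0.004,0,0,0],
    [0,0,78,-0.004,0,0,0],
    [0,-5,78,-0.004,0,0,0],
    [0,-12,78,-0.004,0,0,0],
    [0,-18,78,-0.004,0,0,0],
    [0,-18,78,-0.004,0,0,0],
  ],
)

```text
clock: 40.35
tcp_pos: [0.6243, 0.3183, 0.0578]
orientation: [1.676, 2.655, 0.002]
contact_force: [-0.0, -0.6, -0.0]
grip_width: -0.0001
gripper_force: 0.0
```

```bash
cat >> h.py <<'E'
def cover(f):
    c=cpts(f);best=None
    res=[]
    for y in (-110,-80,80,110):
        k=(abs(c[...,1]-y)<15)&(c[...,2]>60)&(c[...,2]<150)&(c[...,0]>-60)&(c[...,0]<160);p=c[k]
        if len(p)>20:
            i=p[p[:,2]>np.percentile(p[:,2],50)]
            res.append((y,len(p),p[:,0].min().round(),p[:,0].max().round(),np.percentile(p[:,2],95).round()))
    print('cover',res)
E
python3 - <<'E'
from h import *
rv=down(CY+np.pi/2).as_rotvec();o=st();print('F case',RC.inv().apply(o['contact_force']).round(1))
cover(grab('scene'))
E
```

```text
case [ 1.649e+02 -1.000e-01  5.280e+01] F [-0.  -0.6 -0. ] g -0.1 0.0 j [-0.04  0.81 -0.82  1.56  0.65  1.07 -0.59] t 40.4
F case [-0.3 -0.6 -0. ]
cover [(-110, 99, np.float64(67.0), np.float64(136.0), np.float64(110.0)), (-80, 100, np.float64(2.0), np.float64(137.0), np.float64(110.0)), (80, 83, np.float64(-7.0), np.float64(136.0), np.float64(111.0)), (110, 87, np.float64(-0.0), np.float64(136.0), np.float64(110.0))]
```

Request:
step_arm(
  moves=[
    [0,-8,7,0,0,0,0],
    [0,-20,6,0,0,0,0],
    [0,-33,-5,0,0,0,0],
    [0,-48,-16,0,0,0,0],
    [0,-64,-24,0,0,0,0],
    [0,-64,-24,0,0,0,0],
  ],
)

```text
clock: 41.0
tcp_pos: [0.5665, 0.2904, 0.0812]
orientation: [1.676, 2.654, 0.002]
contact_force: [1.3, 2.1, 1.3]
grip_width: 0.0005
gripper_force: 1.5
```

Run:
```python
from h import *
o=st();print('F case',RC.inv().apply(o['contact_force']).round(1))
cover(grab('scene'))
```

```text
case [100.9  -0.5  76.2] F [1.3 2.1 1.3] g 0.5 1.5 j [ 0.03  0.7  -0.87  1.71  0.62  1.02 -0.61] t 41.0
F case [2.1 1.4 1.3]
cover [(-110, 154, np.float64(-7.0), np.float64(85.0), np.float64(128.0)), (-80, 145, np.float64(-9.0), np.float64(84.0), np.float64(128.0)), (80, 121, np.float64(21.0), np.float64(85.0), np.float64(128.0)), (110, 122, np.float64(-1.0), np.float64(84.0), np.float64(128.0))]
```

Request:
step_arm(
  moves=[
    [0,-18,-7,0,0,0,0],
    [0,-36,-10,0,0,0,0],
    [0,-54,-9,0,0,0,0],
    [0,-72,-4,0,0,0,0],
    [0,-89,4,0,0,0,0],
    [0,-89,4,0,0,0,0],
  ],
)

```text
clock: 41.65
tcp_pos: [0.4839, 0.2517, 0.0767]
orientation: [1.677, 2.657, -0.006]
contact_force: [-7.1, -4.0, 23.2]
grip_width: -0.0
gripper_force: 9.4
```

Run:
```python
from h import *
o=st();print('F case',RC.inv().apply(o['contact_force']).round(1))
cover(grab('scene'));cover(grab('top'))
```

```text
case [ 9.6 -0.  71.7] F [-7.1 -4.  23.2] g -0.0 9.4 j [ 0.1   0.59 -0.91  1.93  0.59  0.92 -0.66] t 41.6
F case [-8.2 -0.5 23.2]
cover [(-110, 238, np.float64(-36.0), np.float64(76.0), np.float64(111.0)), (-80, 225, np.float64(-36.0), np.float64(74.0), np.float64(110.0)), (80, 134, np.float64(-37.0), np.float64(53.0), np.float64(111.0)), (110, 140, np.float64(-38.0), np.float64(58.0), np.float64(111.0))]
cover [(-110, 335, np.float64(-39.0), np.float64(71.0), np.float64(110.0)), (-80, 334, np.float64(-38.0), np.float64(70.0), np.float64(111.0)), (110, 48, np.float64(-38.0), np.float64(-7.0), np.float64(113.0))]
```

Request:
step_arm(
  moves=[
    [0,0,-2,0,0,0,0],
    [0,-2,-3,0,0,0,0],
    [0,-2,-3,0,0,0,0],
  ],
)

```text
clock: 42.05
tcp_pos: [0.485, 0.2521, 0.079]
orientation: [1.678, 2.656, 0.001]
contact_force: [1.2, 0.8, 4.1]
grip_width: 0.0004
gripper_force: 1.9
```

Run:
```python
from h import *
o=st();print('F case',RC.inv().apply(o['contact_force']).round(1))
f=grab('scene');c=cpts(f)
for y in (-100,-60,):
    k=(abs(c[...,1]-y)<8)&(c[...,2]>70)&(c[...,2]<150)&(c[...,0]>-60)&(c[...,0]<70);p=c[k];q=p[np.argsort(p[:,0])];print([tuple(a) for a in q[::5,[0,2]].round().astype(int).tolist()])
```

```text
case [10.7 -0.1 74. ] F [1.2 0.8 4.1] g 0.4 1.9 j [ 0.11  0.59 -0.92  1.93  0.59  0.92 -0.66] t 42.0
F case [1.4 0.2 4.1]
[(-33, 72), (-30, 71), (-28, 84), (-27, 82), (-24, 84), (-23, 87), (-21, 92), (-20, 98), (-18, 101), (-17, 113), (-15, 112), (-14, 105), (-7, 111), (-2, 114), (4, 110), (9, 107), (17, 103), (22, 105), (29, 100), (36, 95), (41, 94), (48, 91), (54, 88), (61, 88), (69, 83)]
[(-32, 74), (-28, 81), (-26, 80), (-25, 86), (-22, 87), (-20, 98), (-19, 102), (-18, 92), (-16, 106), (-14, 113), (-10, 112), (-2, 109), (0, 110), (8, 106), (14, 106), (21, 105), (31, 98), (36, 96), (43, 94), (50, 91), (59, 88), (68, 82)]
```

Request:
step_arm(
  moves=[
    [0,-9,3,0,0,0,0],
    [0,-15,7,0,0,0,0],
    [0,-20,11,0,0,0,0],
    [0,-24,15,0,0,0,0],
    [0,-27,18,0,0,0,0],
    [0,-29,20,0,0,0,0],
    [0,-29,20,0,0,0,0],
  ],
)

```text
clock: 42.8
tcp_pos: [0.4568, 0.2379, 0.0581]
orientation: [-1.677, -2.656, 0.004]
contact_force: [-0.1, 0.1, -0.3]
grip_width: 0.0
gripper_force: 0.0
```

```bash
cat >> h.py <<'E'
def cov2(f):
    c=cpts(f);k=(abs(abs(c[...,1])-95)<25)&(c[...,2]>70)&(c[...,2]<150)&(c[...,0]>-38)&(c[...,0]<40);p=c[k]
    a=np.polyfit(p[:,0],p[:,2],1);m=abs(p[:,2]-np.polyval(a,p[:,0]))<5;a=np.polyfit(p[m,0],p[m,2],1);print('cover angle',-np.arctan(a[0]).round(4),'z at x=0',a[1].round(1))
E
python3 - <<'E'
from h import *
o=st();print('F case',RC.inv().apply(o['contact_force']).round(1))
cov2(grab('scene'));cov2(grab('top'))
E
```

```text
case [-20.8  -0.8  53.1] F [-0.1  0.1 -0.3] g 0.0 0.0 j [ 0.11  0.58 -0.91  2.01  0.61  0.85 -0.7 ] t 42.8
F case [-0.1  0.2 -0.3]
cover angle 0.0094 z at x=0 86.3
cover angle 0.0112 z at x=0 84.9
```

No force and the cover lies flat, so it has probably latched. I'll press once to make sure, then rise.

Request:
step_arm(
  moves=[
    [0,-5,2,0,0,0,0],
    [0,-8,4,0,0,0,0],
    [0,-8,5,0,0,0,0],
    [0,-8,6,0,0,0,0],
    [0,-8,6,0,0,0,0],
  ],
)

```text
clock: 43.4
tcp_pos: [0.4526, 0.2362, 0.0553]
orientation: [1.676, 2.653, 0.003]
contact_force: [-1.3, -3.5, 25.0]
grip_width: 0.0003
gripper_force: 12.8
```

Run:
```python
from h import *
o=st();print('F case',RC.inv().apply(o['contact_force']).round(1));cov2(grab('top'))
```

```text
case [-25.3  -0.6  50.3] F [-1.3 -3.5 25. ] g 0.3 12.8 j [ 0.11  0.57 -0.91  2.02  0.62  0.84 -0.71] t 43.4
F case [-2.7 -2.5 25. ]
cover angle -0.0102 z at x=0 83.5
```

Solid stop at 25 N. Rising and checking cover and latch.

Request:
step_arm(
  moves=[
    [0,0,-10,0,0,0,0],
    [0,0,-40,0,0,0,0],
    [0,0,-80,0,0,0,0],
    [0,0,-130,0,0,0,0],
    [-40,0,-160,0,0,0,0],
    [-90,0,-160,0,0,0,0],
    [-130,0,-160,0,0,0,0],
    [-130,0,-160,0,0,0,0],
  ],
)

```text
clock: 44.25
tcp_pos: [0.5086, 0.111, 0.2118]
orientation: [1.691, 2.647, -0.006]
contact_force: [0.2, -0.2, -0.5]
grip_width: -0.0
gripper_force: 0.0
```

Run:
```python
from h import *
o=st()
f0=dict(np.load('scene0.npz'));g0=dict(np.load('top0.npz'))
for n,h in(('scene0',f0),('scene',grab('scene')),('top0',g0),('top',grab('top'))):
    print(n);cov2(h);c=cpts(h)
    k=(abs(c[...,0]+79)<12)&(abs(c[...,1])<28)&(c[...,2]>26)&(c[...,2]<50);p=c[k]
    print('tab',len(p),p.mean(0).round(1),np.percentile(p[:,1],[5,50,95]).round(1)) if len(p) else print('tab hidden')
```

```text
case [ -28.5 -137.6  206.8] F [ 0.2 -0.2 -0.5] g -0.0 0.0 j [ 0.51  0.39 -1.05  1.86  0.37  1.12 -0.24] t 44.2
scene0
cover angle -0.0023 z at x=0 85.8
tab 26 [-77.8  -0.6  36.1] [-5.7 -1.5  6.3]
scene
cover angle -0.0029 z at x=0 85.7
tab 25 [-77.7  -0.3  36.3] [-5.1 -1.6  8.1]
top0
cover angle -0.001 z at x=0 84.7
tab 20 [-79.2  -0.1  38.1] [-5.7 -0.3  5.8]
top
cover angle 0.006 z at x=0 84.5
tab 13 [-80.8   1.7  40.4] [-2.3  1.2  5.9]
```

```bash
python3 -c "
from h import *
print(r.hand_in())"
```

```text
the job is handed in; nothing more can be done
None
```

I packed both loose tins into wells 1 and 2, laid the bar back in its saddles and shut the cover; its angle and the latch tab's position measure the same as before I opened it. I've handed the job in, but no verdict came back.

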